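# Clear and load the birdhouse-front vacuum jig from the roller lane

## Task

Clear the jig by hanging the ear defenders that stand on it by their headband over the rail, then load all the house fronts waiting in the sloped roller lane into the jig, one to a nest (any nest), always taking the front one and finishing it before fetching the next. Set each down with its point away from the robot and a finger's breadth clear of the nest's two dark stops, press it firmly down flat on the board, then slide it home against the side fence and the end stop; put back any that gets knocked out of place. When every one is home, throw the valve lever over to the far side to turn on the vacuum, and leave the other things on the bench where they are.

Things in the scene. Friction and masses are not known exactly. Their poses are not given: they have to be found in the camera images.
- front1: A pine house-front blank, 24 mm thick, ~60 g: straight part 50 mm (x) by 48 mm (y), then a 45-degree point towards +x. Origin on the underside, mid straight part: square bottom edge at x = -25 mm, long sides y = +-24, tip x = +49, upper face z = +24. It is the first in the lane. 
- front2: A blank like front1, same size and axes. Behind front1 in the lane. 
- front3: A blank like front1, same size and axes. Behind front2. 
- front4: A blank like front1, same size and axes. Behind front3, the last. May be absent (None from the start).
- rack: Fixed roller lane. Origin on the bench below the front lip's inner face, x up the lane (level), z up. Roller tops rise at 11 degrees from z = 50 mm at the lip; 330 mm long. Side rails (54 mm apart inside, 9 thick) stand 8 mm, the lip (10 thick) 10 mm above the rollers. Blanks queue square edge first, flat on the rollers; those behind roll forward when the first is lifted out.
- jig: Fixed plywood vacuum jig; origin on the bench under the middle of its four nests. Board 236 mm (x) by 290 (y, +107 to -183), 18 thick. Each nest has an end stop across its -x end (12 mm thick, 40 long) and a side fence along its -y side (10 thick, 44 long): dark strips standing 8 mm above the board; other two sides open.
- nest1 (a point): Point on the board's upper face in the near (-x), left (+y) nest, axes as the jig's: where a blank's origin is when home, axes parallel, its square edge on the end stop (face at x = -25 mm) and its right side on the fence (face at y = -24). Nests are 112 mm apart in x, 104 in y.
- nest2 (a point): Point on the board's upper face in the near (-x), right (-y) nest, axes as the jig's: where a blank's origin is when home, axes parallel, its square edge on the end stop (face at x = -25 mm) and its right side on the fence (face at y = -24). Nests are 112 mm apart in x, 104 in y.
- nest3 (a point): Point on the board's upper face in the far (+x), left (+y) nest, axes as the jig's: where a blank's origin is when home, axes parallel, its square edge on the end stop (face at x = -25 mm) and its right side on the fence (face at y = -24). Nests are 112 mm apart in x, 104 in y.
- nest4 (a point): Point on the board's upper face in the far (+x), right (-y) nest, axes as the jig's: where a blank's origin is when home, axes parallel, its square edge on the end stop (face at x = -25 mm) and its right side on the fence (face at y = -24). Nests are 112 mm apart in x, 104 in y.
- valve (a joint): Valve lever on the right (-y) border of the jig, 80 mm long, swinging about an axis along the jig's y. 0 = off, leaning to the jig's -x (towards the robot); grows to 1.0 rad = on, leaning to the jig's +x. It stays where it is left and moves at a light push.
- valve_tip (a point): Top end of the valve lever.
- ears: Ear defenders, about 200 g, standing on their two cups across the middle of the jig's board. Origin under it, midway between the cups' feet; y along the arch, z up. Cups 44 (x) x 26 x 66 mm at y = +-63. The straight crown of the headband is 18 mm wide (x), 70 long (y), 14 thick, top at z = 129 mm; 82 mm clear between the cups.
- ears_crown (a point): Middle of the underside of the headband's crown, 115 mm above the cups' feet, axes as the ear defenders'. The bar touches here when hung.
- rail: Fixed rail, right of the jig: round horizontal bar 12 mm thick, 170 mm long along its own y (roughly parallel to the robot's x), on two end posts. The ear defenders hang with their x along the bar.
- rail_mid (a point): Middle of the bar, 165 mm above the bench, on its centre line (bar top 6 mm above this point); y along the bar.
- glue: White glue bottle, 48 mm across, 150 mm tall, standing; origin under it. Bystander.
- screws: Glass screw jar, 70 mm across, 85 mm tall, standing; origin under it. Bystander.
- sander: Cork sanding block 80 x 50 x 35 mm; origin under it. Bystander.
- hammer: Hammer 280 mm long lying left of the lane; origin under its middle. Bystander.
- tape: Grey tape measure 70 x 35 x 60 mm; origin under it. Bystander.

How it is judged (in metres and radians):
On the way, in this order (a step that is already met when the one before it is completed fails the run):
1. the ear defenders hang by their headband over the rail, let go (x of ears_crown in the frame of rail_mid between -0.03 and 0.03 m and y of ears_crown in the frame of rail_mid between -0.06 and 0.06 m and z of ears_crown in the frame of rail_mid between -0.004 and 0.014 m and angle between ears's own z axis and vertical below 0.35 rad and contact force between ears and rail above 0.8 N and contact force between ears and the fingers below 0.1 N), for 0.3 s.
2. the house front number 1 from the lane's front (front1, if present) lies flat on the board in a nest, clear of home, and is pressed down with more than 5 N (((x of front1 in the frame of nest1 between -0.01 and 0.04 m and y of front1 in the frame of nest1 between -0.01 and 0.04 m and z of front1 in the frame of nest1 between -0.003 and 0.003 m) or (x of front1 in the frame of nest2 between -0.01 and 0.04 m and y of front1 in the frame of nest2 between -0.01 and 0.04 m and z of front1 in the frame of nest2 between -0.003 and 0.003 m) or (x of front1 in the frame of nest3 between -0.01 and 0.04 m and y of front1 in the frame of nest3 between -0.01 and 0.04 m and z of front1 in the frame of nest3 between -0.003 and 0.003 m) or (x of front1 in the frame of nest4 between -0.01 and 0.04 m and y of front1 in the frame of nest4 between -0.01 and 0.04 m and z of front1 in the frame of nest4 between -0.003 and 0.003 m)) and angle between front1's own z axis and vertical below 0.05 rad and contact force between front1 and jig above 5 N), for 0.1 s.
3. the house front number 1 from the lane's front (front1, if present) has then been slid home against the nest's side fence and end stop (((x of front1 in the frame of nest1 between -0.0025 and 0.0025 m and y of front1 in the frame of nest1 between -0.0025 and 0.0025 m and z of front1 in the frame of nest1 between -0.0025 and 0.0025 m and angle between the x axis of front1 and the x axis of nest1, either way round below 0.035 rad) or (x of front1 in the frame of nest2 between -0.0025 and 0.0025 m and y of front1 in the frame of nest2 between -0.0025 and 0.0025 m and z of front1 in the frame of nest2 between -0.0025 and 0.0025 m and angle between the x axis of front1 and the x axis of nest2, either way round below 0.035 rad) or (x of front1 in the frame of nest3 between -0.0025 and 0.0025 m and y of front1 in the frame of nest3 between -0.0025 and 0.0025 m and z of front1 in the frame of nest3 between -0.0025 and 0.0025 m and angle between the x axis of front1 and the x axis of nest3, either way round below 0.035 rad) or (x of front1 in the frame of nest4 between -0.0025 and 0.0025 m and y of front1 in the frame of nest4 between -0.0025 and 0.0025 m and z of front1 in the frame of nest4 between -0.0025 and 0.0025 m and angle between the x axis of front1 and the x axis of nest4, either way round below 0.035 rad))), for 0.2 s.
4. the house front number 2 from the lane's front (front2, if present) lies flat on the board in a nest, clear of home, and is pressed down with more than 5 N (((x of front2 in the frame of nest1 between -0.01 and 0.04 m and y of front2 in the frame of nest1 between -0.01 and 0.04 m and z of front2 in the frame of nest1 between -0.003 and 0.003 m) or (x of front2 in the frame of nest2 between -0.01 and 0.04 m and y of front2 in the frame of nest2 between -0.01 and 0.04 m and z of front2 in the frame of nest2 between -0.003 and 0.003 m) or (x of front2 in the frame of nest3 between -0.01 and 0.04 m and y of front2 in the frame of nest3 between -0.01 and 0.04 m and z of front2 in the frame of nest3 between -0.003 and 0.003 m) or (x of front2 in the frame of nest4 between -0.01 and 0.04 m and y of front2 in the frame of nest4 between -0.01 and 0.04 m and z of front2 in the frame of nest4 between -0.003 and 0.003 m)) and angle between front2's own z axis and vertical below 0.05 rad and contact force between front2 and jig above 5 N), for 0.1 s.
5. the house front number 2 from the lane's front (front2, if present) has then been slid home against the nest's side fence and end stop (((x of front2 in the frame of nest1 between -0.0025 and 0.0025 m and y of front2 in the frame of nest1 between -0.0025 and 0.0025 m and z of front2 in the frame of nest1 between -0.0025 and 0.0025 m and angle between the x axis of front2 and the x axis of nest1, either way round below 0.035 rad) or (x of front2 in the frame of nest2 between -0.0025 and 0.0025 m and y of front2 in the frame of nest2 between -0.0025 and 0.0025 m and z of front2 in the frame of nest2 between -0.0025 and 0.0025 m and angle between the x axis of front2 and the x axis of nest2, either way round below 0.035 rad) or (x of front2 in the frame of nest3 between -0.0025 and 0.0025 m and y of front2 in the frame of nest3 between -0.0025 and 0.0025 m and z of front2 in the frame of nest3 between -0.0025 and 0.0025 m and angle between the x axis of front2 and the x axis of nest3, either way round below 0.035 rad) or (x of front2 in the frame of nest4 between -0.0025 and 0.0025 m and y of front2 in the frame of nest4 between -0.0025 and 0.0025 m and z of front2 in the frame of nest4 between -0.0025 and 0.0025 m and angle between the x axis of front2 and the x axis of nest4, either way round below 0.035 rad))), for 0.2 s.
6. the house front number 3 from the lane's front (front3, if present) lies flat on the board in a nest, clear of home, and is pressed down with more than 5 N (((x of front3 in the frame of nest1 between -0.01 and 0.04 m and y of front3 in the frame of nest1 between -0.01 and 0.04 m and z of front3 in the frame of nest1 between -0.003 and 0.003 m) or (x of front3 in the frame of nest2 between -0.01 and 0.04 m and y of front3 in the frame of nest2 between -0.01 and 0.04 m and z of front3 in the frame of nest2 between -0.003 and 0.003 m) or (x of front3 in the frame of nest3 between -0.01 and 0.04 m and y of front3 in the frame of nest3 between -0.01 and 0.04 m and z of front3 in the frame of nest3 between -0.003 and 0.003 m) or (x of front3 in the frame of nest4 between -0.01 and 0.04 m and y of front3 in the frame of nest4 between -0.01 and 0.04 m and z of front3 in the frame of nest4 between -0.003 and 0.003 m)) and angle between front3's own z axis and vertical below 0.05 rad and contact force between front3 and jig above 5 N), for 0.1 s.
7. the house front number 3 from the lane's front (front3, if present) has then been slid home against the nest's side fence and end stop (((x of front3 in the frame of nest1 between -0.0025 and 0.0025 m and y of front3 in the frame of nest1 between -0.0025 and 0.0025 m and z of front3 in the frame of nest1 between -0.0025 and 0.0025 m and angle between the x axis of front3 and the x axis of nest1, either way round below 0.035 rad) or (x of front3 in the frame of nest2 between -0.0025 and 0.0025 m and y of front3 in the frame of nest2 between -0.0025 and 0.0025 m and z of front3 in the frame of nest2 between -0.0025 and 0.0025 m and angle between the x axis of front3 and the x axis of nest2, either way round below 0.035 rad) or (x of front3 in the frame of nest3 between -0.0025 and 0.0025 m and y of front3 in the frame of nest3 between -0.0025 and 0.0025 m and z of front3 in the frame of nest3 between -0.0025 and 0.0025 m and angle between the x axis of front3 and the x axis of nest3, either way round below 0.035 rad) or (x of front3 in the frame of nest4 between -0.0025 and 0.0025 m and y of front3 in the frame of nest4 between -0.0025 and 0.0025 m and z of front3 in the frame of nest4 between -0.0025 and 0.0025 m and angle between the x axis of front3 and the x axis of nest4, either way round below 0.035 rad))), for 0.2 s.
8. the house front number 4 from the lane's front (front4, if present) lies flat on the board in a nest, clear of home, and is pressed down with more than 5 N (((x of front4 in the frame of nest1 between -0.01 and 0.04 m and y of front4 in the frame of nest1 between -0.01 and 0.04 m and z of front4 in the frame of nest1 between -0.003 and 0.003 m) or (x of front4 in the frame of nest2 between -0.01 and 0.04 m and y of front4 in the frame of nest2 between -0.01 and 0.04 m and z of front4 in the frame of nest2 between -0.003 and 0.003 m) or (x of front4 in the frame of nest3 between -0.01 and 0.04 m and y of front4 in the frame of nest3 between -0.01 and 0.04 m and z of front4 in the frame of nest3 between -0.003 and 0.003 m) or (x of front4 in the frame of nest4 between -0.01 and 0.04 m and y of front4 in the frame of nest4 between -0.01 and 0.04 m and z of front4 in the frame of nest4 between -0.003 and 0.003 m)) and angle between front4's own z axis and vertical below 0.05 rad and contact force between front4 and jig above 5 N), for 0.1 s.
9. the house front number 4 from the lane's front (front4, if present) has then been slid home against the nest's side fence and end stop (((x of front4 in the frame of nest1 between -0.0025 and 0.0025 m and y of front4 in the frame of nest1 between -0.0025 and 0.0025 m and z of front4 in the frame of nest1 between -0.0025 and 0.0025 m and angle between the x axis of front4 and the x axis of nest1, either way round below 0.035 rad) or (x of front4 in the frame of nest2 between -0.0025 and 0.0025 m and y of front4 in the frame of nest2 between -0.0025 and 0.0025 m and z of front4 in the frame of nest2 between -0.0025 and 0.0025 m and angle between the x axis of front4 and the x axis of nest2, either way round below 0.035 rad) or (x of front4 in the frame of nest3 between -0.0025 and 0.0025 m and y of front4 in the frame of nest3 between -0.0025 and 0.0025 m and z of front4 in the frame of nest3 between -0.0025 and 0.0025 m and angle between the x axis of front4 and the x axis of nest3, either way round below 0.035 rad) or (x of front4 in the frame of nest4 between -0.0025 and 0.0025 m and y of front4 in the frame of nest4 between -0.0025 and 0.0025 m and z of front4 in the frame of nest4 between -0.0025 and 0.0025 m and angle between the x axis of front4 and the x axis of nest4, either way round below 0.035 rad))), for 0.2 s.
10. the valve lever is thrown over to the far side with every house front home (value of joint valve above 0.85 rad and ((x of front1 in the frame of nest1 between -0.0025 and 0.0025 m and y of front1 in the frame of nest1 between -0.0025 and 0.0025 m and z of front1 in the frame of nest1 between -0.0025 and 0.0025 m and angle between the x axis of front1 and the x axis of nest1, either way round below 0.035 rad) or (x of front1 in the frame of nest2 between -0.0025 and 0.0025 m and y of front1 in the frame of nest2 between -0.0025 and 0.0025 m and z of front1 in the frame of nest2 between -0.0025 and 0.0025 m and angle between the x axis of front1 and the x axis of nest2, either way round below 0.035 rad) or (x of front1 in the frame of nest3 between -0.0025 and 0.0025 m and y of front1 in the frame of nest3 between -0.0025 and 0.0025 m and z of front1 in the frame of nest3 between -0.0025 and 0.0025 m and angle between the x axis of front1 and the x axis of nest3, either way round below 0.035 rad) or (x of front1 in the frame of nest4 between -0.0025 and 0.0025 m and y of front1 in the frame of nest4 between -0.0025 and 0.0025 m and z of front1 in the frame of nest4 between -0.0025 and 0.0025 m and angle between the x axis of front1 and the x axis of nest4, either way round below 0.035 rad)) and ((x of front2 in the frame of nest1 between -0.0025 and 0.0025 m and y of front2 in the frame of nest1 between -0.0025 and 0.0025 m and z of front2 in the frame of nest1 between -0.0025 and 0.0025 m and angle between the x axis of front2 and the x axis of nest1, either way round below 0.035 rad) or (x of front2 in the frame of nest2 between -0.0025 and 0.0025 m and y of front2 in the frame of nest2 between -0.0025 and 0.0025 m and z of front2 in the frame of nest2 between -0.0025 and 0.0025 m and angle between the x axis of front2 and the x axis of nest2, either way round below 0.035 rad) or (x of front2 in the frame of nest3 between -0.0025 and 0.0025 m and y of front2 in the frame of nest3 between -0.0025 and 0.0025 m and z of front2 in the frame of nest3 between -0.0025 and 0.0025 m and angle between the x axis of front2 and the x axis of nest3, either way round below 0.035 rad) or (x of front2 in the frame of nest4 between -0.0025 and 0.0025 m and y of front2 in the frame of nest4 between -0.0025 and 0.0025 m and z of front2 in the frame of nest4 between -0.0025 and 0.0025 m and angle between the x axis of front2 and the x axis of nest4, either way round below 0.035 rad)) and ((x of front3 in the frame of nest1 between -0.0025 and 0.0025 m and y of front3 in the frame of nest1 between -0.0025 and 0.0025 m and z of front3 in the frame of nest1 between -0.0025 and 0.0025 m and angle between the x axis of front3 and the x axis of nest1, either way round below 0.035 rad) or (x of front3 in the frame of nest2 between -0.0025 and 0.0025 m and y of front3 in the frame of nest2 between -0.0025 and 0.0025 m and z of front3 in the frame of nest2 between -0.0025 and 0.0025 m and angle between the x axis of front3 and the x axis of nest2, either way round below 0.035 rad) or (x of front3 in the frame of nest3 between -0.0025 and 0.0025 m and y of front3 in the frame of nest3 between -0.0025 and 0.0025 m and z of front3 in the frame of nest3 between -0.0025 and 0.0025 m and angle between the x axis of front3 and the x axis of nest3, either way round below 0.035 rad) or (x of front3 in the frame of nest4 between -0.0025 and 0.0025 m and y of front3 in the frame of nest4 between -0.0025 and 0.0025 m and z of front3 in the frame of nest4 between -0.0025 and 0.0025 m and angle between the x axis of front3 and the x axis of nest4, either way round below 0.035 rad)) and ((x of front4 in the frame of nest1 between -0.0025 and 0.0025 m and y of front4 in the frame of nest1 between -0.0025 and 0.0025 m and z of front4 in the frame of nest1 between -0.0025 and 0.0025 m and angle between the x axis of front4 and the x axis of nest1, either way round below 0.035 rad) or (x of front4 in the frame of nest2 between -0.0025 and 0.0025 m and y of front4 in the frame of nest2 between -0.0025 and 0.0025 m and z of front4 in the frame of nest2 between -0.0025 and 0.0025 m and angle between the x axis of front4 and the x axis of nest2, either way round below 0.035 rad) or (x of front4 in the frame of nest3 between -0.0025 and 0.0025 m and y of front4 in the frame of nest3 between -0.0025 and 0.0025 m and z of front4 in the frame of nest3 between -0.0025 and 0.0025 m and angle between the x axis of front4 and the x axis of nest3, either way round below 0.035 rad) or (x of front4 in the frame of nest4 between -0.0025 and 0.0025 m and y of front4 in the frame of nest4 between -0.0025 and 0.0025 m and z of front4 in the frame of nest4 between -0.0025 and 0.0025 m and angle between the x axis of front4 and the x axis of nest4, either way round below 0.035 rad))), for 0.2 s.
At the end, for the whole second after the job is handed in: Ear defenders hang over the rail (crown within 30 mm of the bar sideways, 60 mm of its middle lengthways, tilt under 0.35 rad); every present house front at rest in its own nest within 2.5 mm of home on each axis and 2 degrees, point to jig +x; valve past 0.85 rad (all of step 1 and all of step 10 and linear speed of ears below 0.03 m/s and linear speed of each of front1, front2, front3, front4 below 0.02 m/s); the robot touches nothing.
It fails at once if the glue is pushed more than 40 mm from its place (distance of glue from where it was at the start of the episode above 0.04 m).
It fails at once if the screws is pushed more than 40 mm from its place (distance of screws from where it was at the start of the episode above 0.04 m).
It fails at once if the sander is pushed more than 40 mm from its place (distance of sander from where it was at the start of the episode above 0.04 m).
It fails at once if the hammer is pushed more than 40 mm from its place (distance of hammer from where it was at the start of the episode above 0.04 m).
It fails at once if the tape is pushed more than 40 mm from its place (distance of tape from where it was at the start of the episode above 0.04 m).
Of front4, tape only 1 to 1 are there at a start; the rules pass over those that are not, and their reading is None.
At some moment in a run one of front1, front2, front3, front4 may be knocked a few centimetres aside while the robot is not near it.
Once in a run the grip may slacken for a moment while it holds something.
It also fails if it takes over 210 s, if anything falls off the work surface, if the arm or the gripper's body presses on something with over 40 N, if the wrist force passes 120 N, or if a joint passes its speed limit or range.

## Robot

A 7-joint arm with a two-finger parallel gripper is mounted at the origin on the work surface. World frame = base frame: x ahead of the robot, y to its left, z up, the work surface at z = 0. Lengths are in m, angles in degrees, forces in N, time in s.
With the tool pointing down it reaches from about 0.425 to 0.875 m from the base axis. Payload 9.9 kg.
Tool frame: the origin (TCP) lies where the fingers leave the gripper's body, on its centre line; the fingertips stand 73 mm ahead of it and the grasp point (between the pads) lies 54 mm ahead of it; z points along the fingers, y is the direction in which the jaws open and shut (so a half turn about z gives the same grasp; the last joint's range is limited). The gripper opens to 85 mm and grips with 20 to 120 N. Pads are 22 mm wide; open, the fingers measure 114 mm over their backs; the gripper's body (76 mm by 85 mm) begins 54 mm behind the grasp point. The pads swing forward as they close: fully open they stand 13 mm farther back than shut.
Start: joints at [63.209, 32.985, 1.427, 82.34, -0.859, 64.687, -3.237], TCP at [0.253, -0.626, 0.304] pointing down, gripper open.
Joint ranges: [-157.87, 157.87], [-19.46, 123.44], [-87.15, 90], [11.01, 140.99], [-62.26, 242.26], [9.8, 113.94], [-161.44, 161.44]. Speed limits (degrees/s): [127.2, 127.2, 172.46, 172.46, 180, 180, 180].

## Interface

Orientations are given as [roll, pitch, yaw] about the fixed x, y, z axes, in that order (R = Rz(yaw) Ry(pitch) Rx(roll)).
In Python, from bench import manip gives the robot as it stands.
- The arm moves only by the tool jog_arm, never from a script. Its argument "rows" is one flat list of numbers, 7 for each row, row after row: the opening in per cent of the stroke, from 0 (shut) to 100 (fully open), then the shift along the tool's x, y, z in m, then the turn, a rotation vector about the tool's x, y, z in rad. A call has 1 to 12 rows; each row shifts and turns the commanded pose from where the row before left it, along the tool's axes as they then stand; what a row does not reach is not made up. A row lasts 1/8 s, in which the tool goes at most 62.5 mm and 10.7 degrees, less where a joint would pass 70% of its speed; a pose out of reach is approached as far as the arm can. A call is refused whole if a number of a shift passes 0.0625 or a number of a turn 0.188, either way. A call with a gripper value outside its range is refused whole. The fingers move at their own pace and stop on an object; the grip force is fixed at half the most. Time passes only in rows, so rows that do not move let the fingers close. It gives the time, the measured TCP pose, the force and the opening at its end, in the units of the state.
- manip.state(): the state, without advancing time (a new reading comes with each control period).
- manip.capture(name): name is "scene" or "top"; returns (picture, depth): 400x640x3 uint8, red, green, blue; 400x640 float32, m along the optical axis (not along the pixel's ray), 0 where there is no reading.
- manip.camera_info(name): a dict with "camera_matrix" (3x3 intrinsics, pixels), "extrinsics" (4x4, takes a point from camera to world coordinates). Camera axes: x right, y down, z forward; pixel columns grow to the right and rows downward; lengths in m; the calibration is good to about 2 mm. A picture is of the moment at which its call begins. camera_info takes no time and is no camera call.
- manip.close_job(): hands the job in, once; it reports no verdict.
The state is a dict: "t": time; "joints": joint angles; "joint_vel": joint speeds; "joint_torque": joint torques, N m; "tool_pos": TCP position; "tcp_rot": TCP orientation; "wrist_force": force on the tool from outside, world axes, zero at the start; "torque": the same for the moment, N m; "width": finger opening in m.
Only numpy, scipy, OpenCV 4.12 (cv2) and the standard library are available. Lean on these libraries where they do the work, as an engineer would, in place of code of your own. Each camera call takes 0.05 s, during which the arm holds its last target. There are 200 camera calls.

## Working session

There is one attempt and no reset: what is moved stays moved. The work goes in short steps, Python scripts to look and compute and a tool call to move; the robot and the scene stay as the last step left them, time stands still between calls to the robot, and variables do not carry over. Pictures are saved under pics/ and viewed, about 12 in all and at most 16, crops included, and the job is handed in when it is done.

Besides the shell and the picture viewer there is one more tool, called after "Call:" in YAML: its name, and indented under it one key for each argument. jog_arm: Moves the arm, as the interface text tells. Its arguments: {"type":"object","properties":{"rows":{"type":"array","items":{"type":"number"}}},"required":["rows"]}

```bash
mkdir -p pics; ls; python3 - <<'E'
from bench import manip
import cv2,numpy as np
print(manip.state())
for n in("scene","top"):
    p,d=manip.capture(n);cv2.imwrite(f"pics/{n}0.png",p[...,::-1]);np.save(f"pics/{n}0.npy",d)
    c=manip.camera_info(n);print(n,np.round(c["camera_matrix"],2).tolist(),np.round(c["extrinsics"],4).tolist(),(d>0).mean())
E
```

```text
pics
{'t': 0.0, 'joints': array([63.20907607, 33.03320576,  1.42238103, 82.38529917, -0.86012874,
       64.68715866, -3.23644223]), 'joint_vel': array([ 0.01578391, -0.2610709 , -0.07239614, -0.06436662, -0.02359048,
       -0.04755544, -0.00510246]), 'joint_torque': array([-6.12737313e-04, -7.65751004e+01,  2.25006156e+00, -2.85957259e+01,
        1.53696391e-02,  1.26418762e-02, -3.87012108e-06]), 'tool_pos': array([ 0.25264609, -0.62558113,  0.30304272]), 'tcp_rot': array([-1.79904958e+02,  3.76304944e-03,  2.19928838e+01]), 'wrist_force': array([ 0.87626512, -0.59399388, -0.66156506]), 'torque': array([-0.02498967, -0.00570096, -0.03837237]), 'width': 0.08539589554179003}
scene [[457.32, 0.0, 322.3], [0.0, 457.32, 207.33], [0.0, 0.0, 1.0]] [[0.801, 0.3513, -0.4847, 1.2881], [0.5984, -0.4478, 0.6644, -0.91], [0.0163, -0.8223, -0.5689, 0.8811], [0.0, 0.0, 0.0, 1.0]] 0.9853203125
top [[416.65, 0.0, 317.16], [0.0, 416.65, 193.69], [0.0, 0.0, 1.0]] [[0.0093, -0.991, 0.1339, 0.4359], [-0.9998, -0.0115, -0.0157, -0.0019], [0.0171, -0.1337, -0.9909, 1.4522], [0.0, 0.0, 0.0, 1.0]] 0.996140625
```

View pics/top0.png

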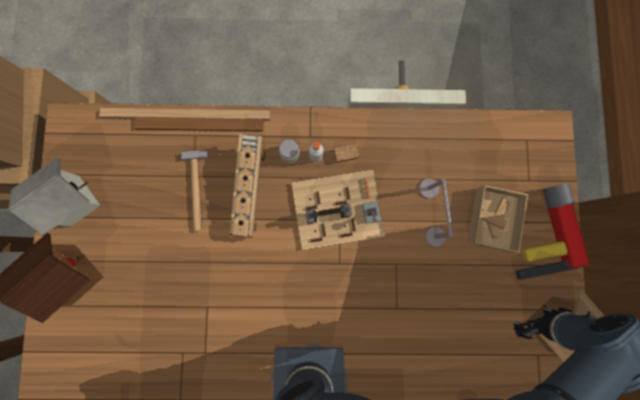

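View pics/scene0.png

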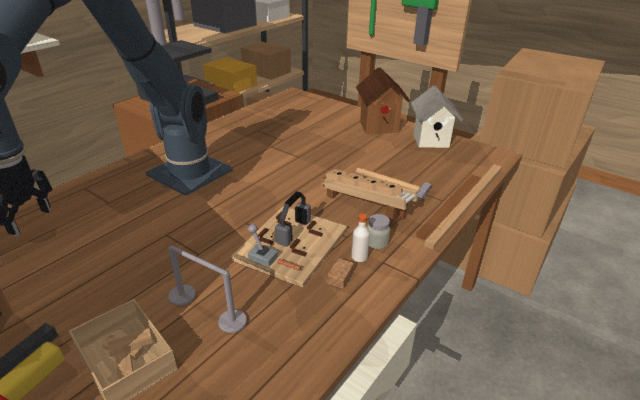

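Top view (up = +x, left = +y): lane at ~(245,187) with four blanks, jig at (338,210) with the ears across its middle, rail bar at (447,208), hammer (195,190), jar (289,150), glue (316,152), sander (346,153). There is no tape, so front4 is present.

```bash
cat > h.py <<'E'
import numpy as np,cv2
from bench import manip
def load(n,tag=None):
    if tag is None: p,d=manip.capture(n)
    else: p=cv2.imread(f"pics/{n}{tag}.png")[...,::-1];d=np.load(f"pics/{n}{tag}.npy")
    return p,d
def cloud(n,d):
    c=manip.camera_info(n);K=c["camera_matrix"];T=c["extrinsics"]
    v,u=np.mgrid[:400,:640]
    P=np.stack([(u-K[0,2])/K[0,0]*d,(v-K[1,2])/K[1,1]*d,d],-1)
    W=P@T[:3,:3].T+T[:3,3]; W[d<=0]=np.nan
    return W
def pix(n,p):
    c=manip.camera_info(n);K=c["camera_matrix"];T=c["extrinsics"]
    q=(np.asarray(p,float)-T[:3,3])@T[:3,:3];q=q@np.asarray(K).T
    return q[...,:2]/q[...,2:]
def ray(n,u,v,z):
    "pixel(s) onto plane z"
    c=manip.camera_info(n);K=c["camera_matrix"];T=c["extrinsics"]
    u=np.asarray(u,float);v=np.asarray(v,float)
    r=np.stack([(u-K[0,2])/K[0,0],(v-K[1,2])/K[1,1],np.ones_like(u)],-1)@T[:3,:3].T
    return T[:3,3]+r*((z-T[2,3])/r[...,2])[...,None]
def rect(p):
    (c,s,a)=cv2.minAreaRect(p[:,:2].astype(np.float32)); return np.round(c,4),np.round(s,4),round(a,2)
def ortho(n,p,x0,x1,y0,y1,z,s):
    "rectified picture of plane z: up=+x, left=+y, s px per m"
    H,W=int((x1-x0)*s),int((y1-y0)*s)
    i,j=np.mgrid[:H,:W]
    P=np.stack([x1-(i+.5)/s,y1-(j+.5)/s,np.full(i.shape,z)],-1)
    q=pix(n,P).astype(np.float32)
    return cv2.remap(p,q[...,0],q[...,1],cv2.INTER_CUBIC)
E
python3 - <<'E'
from h import *
for n in("scene","top"):
    p,d=load(n,0);W=cloud(n,d);print(n)
    def sel(x,y,z):
        m=(W[...,0]>x[0])&(W[...,0]<x[1])&(W[...,1]>y[0])&(W[...,1]<y[1])&(W[...,2]>z[0])&(W[...,2]<z[1]);return W[m]
    b=sel((.4,.8),(-.3,.1),(-.01,.01));print("bench",b[:,2].mean(),b[:,2].std())
    q=sel((.42,.78),(-.26,.12),(.012,.028));print("jig",len(q),rect(q),q[:,2].mean())
    q=sel((.42,.78),(-.26,.12),(.13,.16));print("crown",len(q),rect(q),q.mean(0),q[:,2].max())
    q=sel((.42,.85),(-.6,-.3),(.155,.18));print("rail",len(q),rect(q),q.mean(0))
    q=sel((.42,.85),(.18,.36),(.05,.2));print("lane",len(q),rect(q),q.mean(0),q[:,2].max())
    q=sel((.42,.8),(-.3,-.12),(.06,.12));print("valve?",len(q),q.mean(0),q[:,2].max(),q[q[:,2].argmax()])
p,d=load("top",0);o=ortho("top",p,.45,.75,-.22,.12,.018,2000)
cv2.imwrite("pics/jig0.png",o[...,::-1])
o2=ortho("top",p,.48,.85,.17,.35,.09,1600);cv2.imwrite("pics/lane0.png",o2[...,::-1])
E
```

```text
scene
bench -0.0011042833250000908 0.0025410265656351416
jig 3843 (array([ 0.6307, -0.0883]), array([0.3367, 0.2959]), 9.47) 0.01724941005072345
crown 195 (array([ 0.6676, -0.0436]), array([0.2315, 0.0937]), 9.99) [ 0.61053871 -0.0599282   0.1420845 ] 0.150701003853704
rail 369 (array([ 0.5788, -0.4271]), array([0.1813, 0.0171]), 6.38) [ 0.58448055 -0.42854261  0.16653349]
lane 1323 (array([0.6483, 0.2138]), array([0.0771, 0.342 ]), 85.4) [0.65195445 0.20487773 0.09182969] 0.12693594479260384
valve? 258 [ 0.56831162 -0.16067016  0.08624227] 0.11988240315762888 [ 0.55509895 -0.21925451  0.1198824 ]
top
bench -0.00010365784498722421 0.003198133302358099
jig 4701 (array([ 0.6222, -0.0786]), array([0.3278, 0.3116]), 9.93) 0.018462962072572666
crown 215 (array([ 0.6127, -0.0607]), array([0.3172, 0.1571]), 39.41) [ 0.59888298 -0.05615448  0.14496937] 0.155682334438763
rail 252 (array([ 0.5735, -0.4272]), array([0.1835, 0.0173]), 6.7) [ 0.57185473 -0.42638298  0.16901493]
lane 2036 (array([0.6429, 0.2141]), array([0.0733, 0.3354]), 84.64) [0.6314308  0.21586429 0.09337901] 0.13316307592435161
valve? 75 [ 0.56090891 -0.15045198  0.08862836] 0.11996848495457568 [ 0.53287419 -0.20608856  0.11996848]
```

View pics/jig0.png

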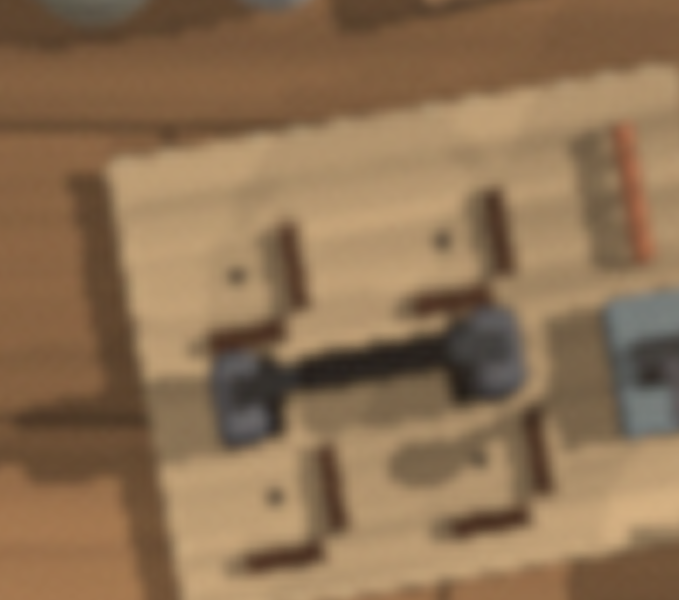

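View pics/lane0.png

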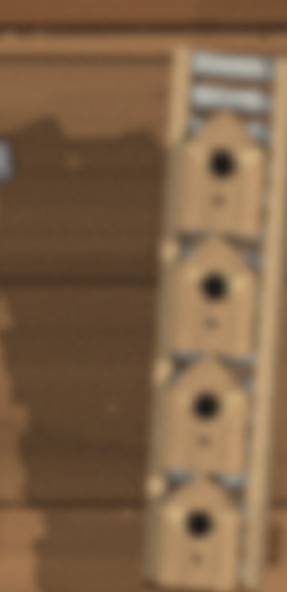

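The jig ortho shows four nests with dark dots at about (275,497), (480,457), (237,275), (443,240) and a yaw of about 10°. The ears' crown runs parallel to the jig's y. The lane has four blanks, points to +x, lane yaw about -5°. I'll refine these once.

```bash
python3 - <<'E'
from h import *
nests=np.array([[.5015,-.0175],[.5215,-.12],[.6125,.0015],[.630,-.1015]])
for n in("scene","top"):
    p,d=load(n,0);W=cloud(n,d);print(n)
    def sel(x,y,z):
        m=(W[...,0]>x[0])&(W[...,0]<x[1])&(W[...,1]>y[0])&(W[...,1]<y[1])&(W[...,2]>z[0])&(W[...,2]<z[1]);return W[m]
    q=sel((.48,.64),(-.16,.04),(.135,.16));print("crown",len(q),rect(q),np.median(q,0))
    q=sel((.48,.66),(-.26,-.17),(.06,.13));print("valve",len(q),np.median(q,0),q[q[:,2].argsort()[-5:]].mean(0) if len(q) else 0)
    # dark dots
    S=3000;o=ortho(n,p,.45,.75,-.22,.12,.018,S).astype(float).mean(-1)
    out=[]
    for x,y in nests:
        v=int((.75-x)*S);u=int((.12-y)*S);r=36
        w=o[v-r:v+r,u-r:u+r];k=np.clip(np.median(w)-25-w,0,None)
        i,j=np.mgrid[v-r:v+r,u-r:u+r]
        out.append((.75-((k*i).sum()/k.sum()+.5)/S,.12-((k*j).sum()/k.sum()+.5)/S) if k.sum()>0 else (np.nan,)*2)
    out=np.array(out);print(out.round(4).tolist(),out.mean(0))
    # board yaw from vectors
    for a,b,o_ in((0,2,0),(1,3,0),(1,0,90),(3,2,90)):
        e=out[b]-out[a];print(round(np.degrees(np.arctan2(e[1],e[0]))-o_,2),np.hypot(*e).round(4))
    # bystanders, and blanks' top
    for nm,x,y,z in(("lane tops",(.46,.86),(.14,.32),(.078,.14)),("glue",(.66,.85),(-.03,.06),(.05,.2)),("jar",(.66,.85),(.06,.15),(.05,.2))):
        q=sel(x,y,z);print(nm,len(q),rect(q),np.median(q,0))
E
```

```text
scene
crown 132 (array([ 0.5634, -0.0653]), array([0.0189, 0.0865]), 9.99) [ 0.56548261 -0.06824524  0.14362846]
valve 125 [ 0.55176301 -0.21558966  0.11109875] [ 0.54578063 -0.21585709  0.12720083]
[[0.498, -0.0219], [0.5254, -0.1173], [0.6154, 0.0006], [0.6338, -0.1018]] [ 0.56814862 -0.06007613]
10.84 0.1196
8.13 0.1095
16.01 0.0993
10.18 0.1041
lane tops 1328 (array([0.6619, 0.2079]), array([0.084 , 0.3148]), 85.96) [0.72170269 0.19509825 0.10101487]
glue 423 (array([0.7806, 0.015 ]), array([0.0621, 0.0899]), 0.11) [ 0.78462113 -0.01126928  0.08252591]
jar 211 (array([0.78  , 0.0817]), array([0.043 , 0.0677]), 86.35) [0.78721385 0.07719957 0.08219203]
top
crown 157 (array([ 0.5577, -0.0624]), array([0.0176, 0.0884]), 9.96) [ 0.5577512  -0.06072722  0.14567674]
valve 59 [ 0.54189815 -0.21141208  0.12273719] [ 0.53867207 -0.21304234  0.12917126]
[[0.5015, -0.0177], [0.5217, -0.118], [0.6119, 0.0015], [0.6296, -0.1014]] [ 0.56617945 -0.05888781]
9.89 0.1121
8.72 0.1091
11.43 0.1023
9.75 0.1045
lane tops 1756 (array([0.6479, 0.2109]), array([0.0775, 0.3268]), 84.55) [0.67563176 0.21051786 0.10217005]
glue 244 (array([0.7731, 0.0166]), array([0.0552, 0.089 ]), 2.84) [ 0.76343763 -0.0047983   0.09219526]
jar 234 (array([0.7728, 0.0853]), array([0.0647, 0.0462]), 1.22) [0.76993503 0.07945368 0.08386471]
```

```bash
cat > plan.py <<'E'
"plan.py x y z yaw [pitch]: tool-axis shift (after turning) and turn needed from the measured pose"
import sys
from h import *
from scipy.spatial.transform import Rotation as R
def plan(pos,rpy):
    s=manip.state();A=R.from_euler('xyz',s["tcp_rot"],degrees=True);B=R.from_euler('xyz',rpy,degrees=True)
    rv=(A.inv()*B).as_rotvec();dp=np.array(pos)-s["tool_pos"]
    print("t",round(s["t"],2),"pos",s["tool_pos"].round(4),"rpy",s["tcp_rot"].round(2),"F",s["wrist_force"].round(1),"w",round(s["width"],4))
    print("turn",rv.round(4),"| shift before turn",A.inv().apply(dp).round(4),"| after turn",B.inv().apply(dp).round(4),"dist",np.linalg.norm(dp).round(3))
if __name__=="__main__":
    a=[float(v) for v in sys.argv[1:]];plan(a[:3],[180,a[4] if len(a)>4 else 0,a[3]])
E
```

Call:
jog_arm:
  rows: [60, 0.0413, -0.0338, -0.00225, 0, 0, 0, 60, 0.0413, -0.0338, -0.00225, 0, 0, 0, 60, 0.0413, -0.0338, -0.00225, 0, 0, 0, 60, 0.0413, -0.0338, -0.00225, 0, 0, 0, 60, 0.0413, -0.0338, -0.00225, 0, 0, 0, 60, 0.0413, -0.0338, -0.00225, 0, 0, 0, 60, 0.0413, -0.0338, -0.00225, 0, 0, 0, 60, 0.0413, -0.0338, -0.00225, 0, 0, 0, 60, 0.0413, -0.0338, -0.00225, 0, 0, 0, 60, 0.0413, -0.0338, -0.00225, 0, 0, 0, 60, 0.0413, -0.0338, -0.00225, 0, 0, 0, 60, 0.0413, -0.0338, -0.00225, 0, 0, 0]

```text
t: 1.6
tool_pos: [0.5609, -0.0627, 0.3308]
tcp_rot: [-180.0, 0.0, 22.0]
wrist_force: [1.4, -0.8, 0.4]
width: 0.0512
```

Call:
jog_arm:
  rows: [60, 0, 0, 0, 0, 0, -0.17, 60, 0, 0, 0, 0, 0, -0.17, 60, 0, 0, 0, 0, 0, -0.17, 60, 0, 0, 0, 0, 0, -0.17, 60, 0, 0, 0, 0, 0, -0.17, 60, 0, 0, 0, 0, 0, -0.17, 60, 0, 0, 0, 0, 0, -0.17, 60, 0, 0, 0, 0, 0, -0.17, 60, 0, 0, 0, 0, 0, 0, 60, 0, 0, 0, 0, 0, 0]

```text
t: 2.85
tool_pos: [0.5604, -0.0644, 0.3307]
tcp_rot: [-180.0, -0.0, 99.7]
wrist_force: [-0.0, -0.5, -0.6]
width: 0.0515
```

```bash
python3 plan.py .561 -.064 .209 100
```

```text
t 2.85 pos [ 0.5604 -0.0644  0.3307] rpy [-1.7998e+02 -1.0000e-02  9.9690e+01] F [-0.  -0.5 -0.6] w 0.0515
turn [-0.0003 -0.0001 -0.0055] | shift before turn [0.0002 0.0007 0.1217] | after turn [0.0002 0.0007 0.1217] dist 0.122
```

Call:
jog_arm:
  rows: [60, 0, 0, 0.05, 0, 0, 0, 60, 0, 0.0007, 0.05, 0, 0, 0, 60, 0, 0, 0.0217, 0, 0, 0, 60, 0, 0, 0, 0, 0, 0, 15, 0, 0, 0, 0, 0, 0, 0, 0, 0, 0, 0, 0, 0, 0, 0, 0, 0, 0, 0, 0, 0, 0, 0, 0, 0, 0, 0, 0, 0, 0, 0, 0, 0, 0, 0, 0, 0, 0, 0, 0, 0]

```text
t: 4.1
tool_pos: [0.5617, -0.0641, 0.2107]
tcp_rot: [179.9, 0.0, 99.9]
wrist_force: [-1.5, -0.2, 6.4]
width: 0.0165
```

Call:
jog_arm:
  rows: [0, 0, 0, -0.02, 0, 0, 0, 0, 0, 0, -0.04, 0, 0, 0, 0, 0, 0, -0.04, 0, 0, 0, 0, 0, 0, -0.04, 0, 0, 0, 0, 0, 0, 0, 0, 0, 0]

```text
t: 4.72
tool_pos: [0.5622, -0.0639, 0.3529]
tcp_rot: [179.6, 0.1, 99.9]
wrist_force: [0.2, 0.5, -3.0]
width: 0.0159
```

```bash
python3 plan.py .576 -.427 .36 96.5; python3 - <<'E'
from h import *
p,d=load("scene");cv2.imwrite("pics/s1.png",p[100:330,180:480,::-1].repeat(2,0).repeat(2,1))
E
```

```text
t 4.72 pos [ 0.5622 -0.0639  0.3529] rpy [1.7963e+02 1.0000e-01 9.9880e+01] F [ 0.2  0.5 -3. ] w 0.0159
turn [0.0066 0.0015 0.059 ] | shift before turn [-0.3601 -0.0487 -0.0068] | after turn [-0.3624 -0.0274 -0.0071] dist 0.363
```

View pics/s1.png

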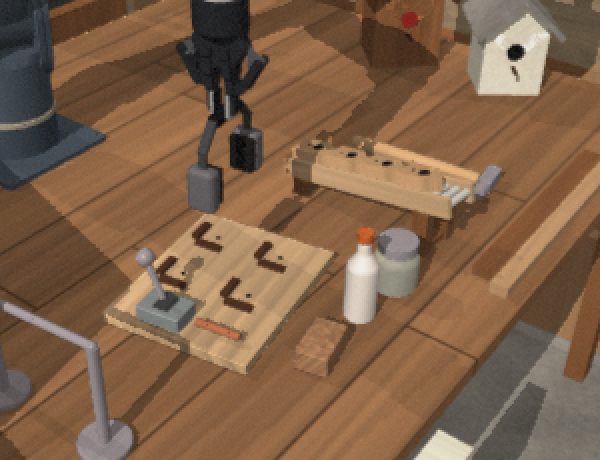

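The ears hang straight in the grip, and the four nests are clear. I'll raise the cups above the bar, then carry them over.

Call:
jog_arm:
  rows: [0, 0, 0, -0.04, 0, 0, 0.03, 0, 0, 0, -0.03, 0, 0, 0.029, 0, -0.03, -0.002, 0, 0, 0, 0, 0, -0.045, -0.0035, 0, 0, 0, 0, 0, -0.05, -0.004, 0, 0, 0, 0, 0, -0.05, -0.004, 0, 0, 0, 0, 0, -0.05, -0.004, 0, 0, 0, 0, 0, -0.05, -0.004, 0, 0, 0, 0, 0, -0.045, -0.003, 0, 0, 0, 0, 0, -0.03, -0.002, 0, 0, 0, 0, 0, -0.012, -0.001, 0, 0, 0, 0, 0, 0, 0, 0, 0, 0, 0]

```text
t: 6.28
tool_pos: [0.5749, -0.4267, 0.418]
tcp_rot: [-179.9, -0.1, 96.5]
wrist_force: [-0.1, 0.0, -2.2]
width: 0.016
```

```bash
python3 plan.py .576 -.427 .25 96.5; python3 - <<'E'
from h import *
p,d=load("scene");cv2.imwrite("pics/s2.png",p[80:380,100:400,::-1].repeat(2,0).repeat(2,1))
W=cloud("scene",d)
m=(W[...,0]>.5)&(W[...,0]<.66)&(W[...,1]>-.54)&(W[...,1]<-.32)&(W[...,2]>.2)&(W[...,2]<.27);q=W[m];print(len(q),rect(q),q.mean(0),q[:,2].min())
for n in("scene","top"):
  p,d=load(n);W=cloud(n,d);m=(W[...,0]>.42)&(W[...,0]<.72)&(W[...,1]>-.5)&(W[...,1]<-.36)&(W[...,2]>.155)&(W[...,2]<.185);q=W[m];print(n,rect(q),q.mean(0))
E
```

```text
t 6.28 pos [ 0.5749 -0.4267  0.418 ] rpy [-1.7993e+02 -8.0000e-02  9.6510e+01] F [-0.1  0.  -2.2] w 0.016
turn [-0.0012 -0.0015  0.0002] | shift before turn [-0.0006  0.0013  0.168 ] | after turn [-0.0004  0.0011  0.168 ] dist 0.168
651 (array([ 0.5767, -0.425 ]), array([0.0437, 0.1511]), 6.53) [ 0.58670148 -0.43613029  0.24987133] 0.22700497539246156
scene (array([ 0.6016, -0.4241]), array([0.1364, 0.0162]), 6.22) [ 0.60961575 -0.42570268  0.16656663]
top (array([ 0.5732, -0.427 ]), array([0.183 , 0.0152]), 6.72) [ 0.57025619 -0.42653603  0.16903326]
```

View pics/s2.png

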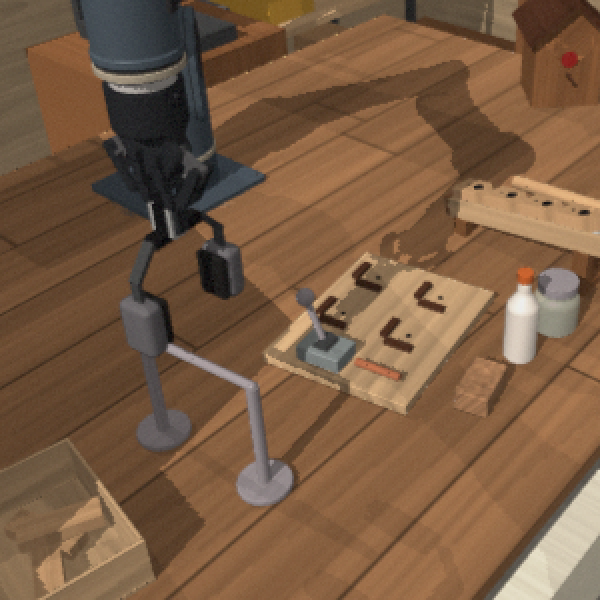

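The ears are centred over the bar, one cup on each side. I'll lower them.

Call:
jog_arm:
  rows: [0, 0, 0, 0.03, 0, 0, 0, 0, 0, 0, 0.045, 0, 0, 0, 0, 0, 0, 0.045, 0, 0, 0, 0, 0, 0, 0.03, 0, 0, 0, 0, 0, 0, 0.012, 0, 0, 0, 0, 0, 0, 0.004, 0, 0, 0, 0, 0, 0, 0.002, 0, 0, 0, 0, 0, 0, 0, 0, 0, 0]

```text
t: 7.42
tool_pos: [0.5753, -0.427, 0.2523]
tcp_rot: [179.9, 0.1, 96.5]
wrist_force: [-0.1, -0.5, -2.5]
width: 0.0161
```

Call:
jog_arm:
  rows: [0, 0, 0, 0.002, 0, 0, 0, 0, 0, 0, 0.001, 0, 0, 0, 0, 0, 0, 0.001, 0, 0, 0, 0, 0, 0, 0, 0, 0, 0]

```text
t: 7.92
tool_pos: [0.5751, -0.4269, 0.2486]
tcp_rot: [180.0, 0.0, 96.5]
wrist_force: [-3.4, 2.1, 6.8]
width: 0.0159
```

Call:
jog_arm:
  rows: [20, 0, 0, 0, 0, 0, 0, 30, 0, 0, 0, 0, 0, 0, 45, 0, 0, 0, 0, 0, 0, 60, 0, 0, 0, 0, 0, 0, 60, 0, 0, -0.03, 0, 0, 0, 60, 0, 0, -0.05, 0, 0, 0, 60, 0, 0, -0.06, 0, 0, 0, 60, 0, 0, 0, 0, 0, 0, 60, 0, 0, 0, 0, 0, 0]

```text
t: 9.05
tool_pos: [0.5748, -0.4268, 0.3868]
tcp_rot: [-180.0, -0.0, 96.5]
wrist_force: [-0.1, 0.7, -0.5]
width: 0.0513
```

```bash
python3 - <<'E'
from h import *
p,d=load("scene");cv2.imwrite("pics/s3.png",np.hstack([p[180:360,100:300,::-1].repeat(2,0).repeat(2,1),p[130:310,290:490,::-1].repeat(2,0).repeat(2,1)]))
W=cloud("scene",d)
m=(W[...,0]>.45)&(W[...,0]<.70)&(W[...,1]>-.54)&(W[...,1]<-.32)&(W[...,2]>.173)&(W[...,2]<.27);q=W[m];print("crown",len(q),rect(q),q.mean(0),q[:,2].max())
# blank tops: along-lane holes (dark) in top view, plane of upper face approx by depth
p,d=load("top");W=cloud("top",d)
g=p.astype(int).sum(-1)
m=(W[...,0]>.5)&(W[...,0]<.83)&(W[...,1]>.17)&(W[...,1]<.26)&(W[...,2]>.06)&(g<130)
k,l,s,c=cv2.connectedComponentsWithStats(m.astype(np.uint8))
for i in range(1,k):
    if s[i,4]>4: print(s[i,4],c[i].round(1),np.median(W[l==i],0).round(4))
# plane + edges of lane in the lane frame
a=np.radians(-5);m=(W[...,0]>.48)&(W[...,0]<.83)&(W[...,1]>.15)&(W[...,1]<.27)&(W[...,2]>.04)
q=W[m];X=q[:,0]*np.cos(a)+q[:,1]*np.sin(a);Y=-q[:,0]*np.sin(a)+q[:,1]*np.cos(a)
for x in np.arange(.46,.84,.02):
    w=(abs(X-x)<.01)
    if w.sum()>5: print(round(x,2),np.round([Y[w].min(),Y[w].max(),np.percentile(q[w,2],50),np.percentile(q[w,2],80),np.median(Y[w])],4))
E
```

```text
crown 256 (array([ 0.5782, -0.4287]), array([0.0207, 0.0853]), 7.27) [ 0.57996069 -0.43050485  0.18084123] 0.18769485550762022
5 [247. 155.] [0.7391 0.2063 0.1249]
0.46 [0.2352 0.3064 0.0709 0.0756 0.2751]
0.48 [0.2345 0.3067 0.0745 0.0782 0.2679]
0.5 [0.2339 0.3075 0.0789 0.0826 0.2655]
0.52 [0.2339 0.3056 0.0727 0.0845 0.2657]
0.54 [0.234  0.3058 0.0828 0.09   0.2672]
0.56 [0.2333 0.3061 0.09   0.0943 0.265 ]
0.58 [0.2333 0.3061 0.0936 0.097  0.264 ]
0.6 [0.2329 0.3063 0.0839 0.0987 0.2668]
0.62 [0.2335 0.3045 0.1011 0.1045 0.2639]
0.64 [0.2325 0.3048 0.1053 0.1096 0.2636]
0.66 [0.2328 0.3055 0.1072 0.1125 0.2647]
0.68 [0.2317 0.3044 0.1011 0.1158 0.2649]
0.7 [0.2315 0.3052 0.118  0.1214 0.2646]
0.72 [0.232  0.3035 0.1212 0.1255 0.2631]
0.74 [0.2272 0.305  0.1108 0.1255 0.2586]
0.76 [0.2268 0.3035 0.107  0.1138 0.2647]
0.78 [0.2312 0.3044 0.1108 0.1179 0.2671]
```

View pics/s3.png

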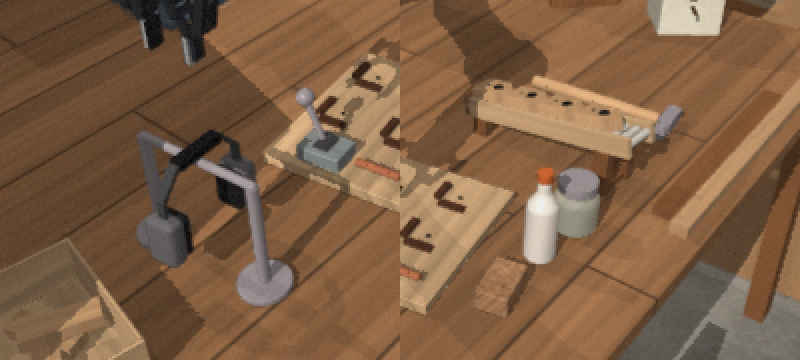

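The ears hang on the bar, crown top about z = .185 and centred at (.578,-.429). Next I'll turn the tool for the lane and go there.

Call:
jog_arm:
  rows: [70, 0, 0, 0, 0, 0, 0.178, 70, 0, 0, 0, 0, 0, 0.178, 70, 0, 0, 0, 0, 0, 0.178, 70, 0, 0, 0, 0, 0, 0.178, 70, 0, 0, 0, 0, 0, 0.178, 70, 0, 0, 0, 0, 0, 0.178, 70, 0, 0, 0, 0, 0, 0.178, 70, 0, 0, 0, 0, 0, 0.178, 70, 0, 0, 0, 0, 0, 0.178, 70, 0, 0, 0, 0, 0, 0.178]

```text
t: 10.4
tool_pos: [0.5747, -0.4268, 0.3854]
tcp_rot: [-179.9, 0.1, -5.8]
wrist_force: [-0.2, -0.0, -0.6]
width: 0.06
```

Call:
jog_arm:
  rows: [70, -0.0125, -0.0536, 0.0122, 0, 0, 0, 70, -0.0125, -0.0536, 0.0122, 0, 0, 0, 70, -0.0125, -0.0536, 0.0122, 0, 0, 0, 70, -0.0125, -0.0536, 0.0122, 0, 0, 0, 70, -0.0125, -0.0536, 0.0122, 0, 0, 0, 70, -0.0125, -0.0536, 0.0122, 0, 0, 0, 70, -0.0125, -0.0536, 0.0122, 0, 0, 0, 70, -0.0125, -0.0536, 0.0122, 0, 0, 0, 70, -0.0125, -0.0536, 0.0122, 0, 0, 0, 70, -0.0125, -0.0536, 0.0122, 0, 0, 0, 70, -0.0125, -0.0536, 0.0122, 0, 0, 0, 70, -0.0125, -0.0536, 0.0122, 0, 0, 0]

```text
t: 11.9
tool_pos: [0.4859, 0.2289, 0.2394]
tcp_rot: [179.9, 0.1, -5.5]
wrist_force: [0.6, -1.0, 0.1]
width: 0.0596
```

Call:
jog_arm:
  rows: [70, 0, 0, 0, 0, 0.096, 0, 70, 0, 0, 0, 0, 0.096, 0, 70, 0, 0, 0, 0, 0, 0, 70, 0, 0, 0, 0, 0, 0]

```text
t: 12.4
tool_pos: [0.4868, 0.2275, 0.2405]
tcp_rot: [180.0, -10.9, -5.5]
wrist_force: [0.1, -0.3, 0.3]
width: 0.0596
```

```bash
python3 plan.py .498 .2275 .136 -5.5 -11
```

```text
t 12.4 pos [0.4868 0.2275 0.2405] rpy [179.96 -10.88  -5.46] F [ 0.1 -0.3  0.3] w 0.0596
turn [0.0005 0.0021 0.0007] | shift before turn [-0.0088 -0.0011  0.1047] | after turn [-0.009  -0.0011  0.1047] dist 0.105
```

Call:
jog_arm:
  rows: [70, -0.009, -0.001, 0.03, 0, 0, 0, 70, 0, 0, 0.045, 0, 0, 0, 70, 0, 0, 0.025, 0, 0, 0, 70, 0, 0, 0.005, 0, 0, 0, 70, 0, 0, 0, 0, 0, 0, 40, 0, 0, 0, 0, 0, 0, 40, 0, 0, 0, 0, 0, 0, 40, 0, 0, 0, 0, 0, 0]

```text
t: 13.4
tool_pos: [0.4987, 0.2284, 0.1375]
tcp_rot: [-179.9, -11.1, -5.5]
wrist_force: [-1.6, 1.0, 8.4]
width: 0.0463
```

```bash
python3 - <<'E'
from h import *
s=manip.state();print(s["tool_pos"],s["width"],s["wrist_force"])
p,d=load("scene");cv2.imwrite("pics/s4.png",cv2.resize(p[130:250,300:440,::-1],None,fx=4,fy=4))
E
```

```text
[0.49866501 0.22836683 0.13752184] 0.04630123455974449 [-1.62540614  0.97034238  8.41489504]
```

View pics/s4.png

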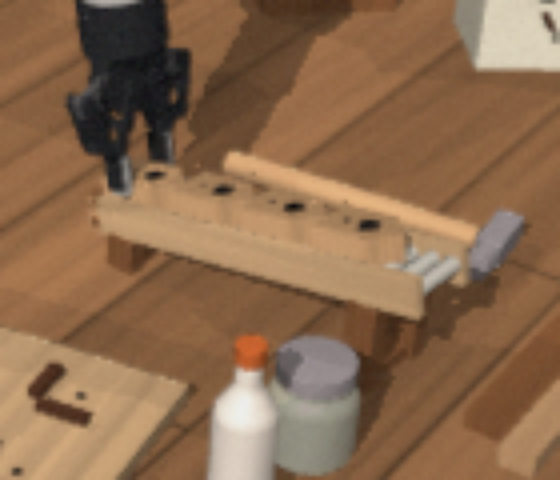

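The gripper holds the first blank at its long sides. Lifting.

Call:
jog_arm:
  rows: [40, 0, 0, -0.015, 0, 0, 0, 40, 0, 0, -0.035, 0, 0, 0, 40, 0, 0, -0.045, 0, 0, 0, 40, 0, 0, -0.02, 0, -0.096, 0, 40, 0, 0, 0, 0, -0.096, -0.13, 40, 0, 0, 0, 0, 0, -0.14, 40, 0, 0, 0, 0, 0, 0, 40, 0, 0, 0, 0, 0, 0]

```text
t: 14.45
tool_pos: [0.4757, 0.2294, 0.2493]
tcp_rot: [179.6, 0.1, 9.8]
wrist_force: [-0.2, -0.1, -1.3]
width: 0.0462
```

```bash
python3 plan.py .57 -.03 .12 10; python3 - <<'E'
from h import *
p,d=load("scene");cv2.imwrite("pics/s5.png",cv2.resize(p[70:250,300:480,::-1],None,fx=3,fy=3))
E
```

```text
t 14.45 pos [0.4757 0.2294 0.2493] rpy [1.7964e+02 8.0000e-02 9.8400e+00] F [-0.2 -0.1 -1.3] w 0.0462
turn [ 0.0062  0.0015 -0.0028] | shift before turn [0.0487 0.2709 0.131 ] | after turn [0.0478 0.2719 0.1293] dist 0.305
```

View pics/s5.png

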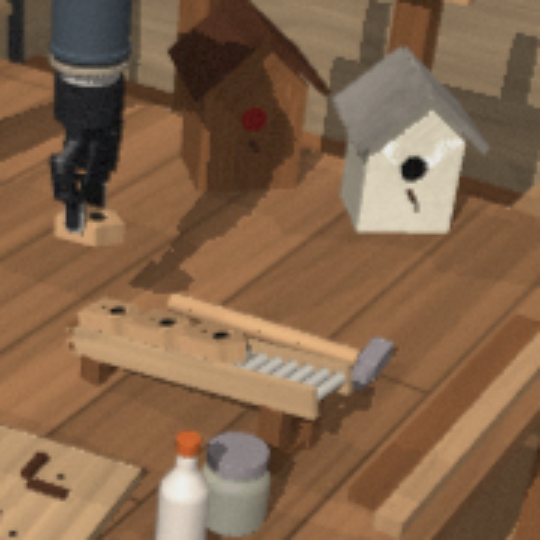

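Three blanks rolled forward and the first is level in the hand. I'll take it to nest 4, offset 15 mm from the stops.

Call:
jog_arm:
  rows: [40, 0.0145, 0.0422, 0, 0, 0, 0, 40, 0.0145, 0.0422, 0, 0, 0, 0, 40, 0.0145, 0.0422, 0, 0, 0, 0, 40, 0.0145, 0.0422, 0, 0, 0, 0, 40, 0.0145, 0.0422, 0, 0, 0, 0, 40, 0.0145, 0.0422, 0, 0, 0, 0, 40, 0.0145, 0.0422, 0.02, 0, 0, 0, 40, 0.0145, 0.0422, 0.03, 0, 0, 0, 40, 0, 0, 0.04, 0, 0, 0, 40, 0, 0, 0.035, 0, 0, 0, 40, 0, 0, 0.014, 0, 0, 0, 40, 0, 0, 0, 0, 0, 0]

```text
t: 16.0
tool_pos: [0.6488, -0.0831, 0.1114]
tcp_rot: [179.7, 0.2, 10.0]
wrist_force: [-0.1, -0.4, 0.3]
width: 0.0462
```

```bash
python3 plan.py .6483 -.0827 .101 10
```

```text
t 16.0 pos [ 0.6488 -0.0831  0.1114] rpy [1.7966e+02 1.6000e-01 1.0000e+01] F [-0.1 -0.4  0.3] w 0.0462
turn [ 0.0059  0.0028 -0.    ] | shift before turn [-0.0004 -0.0005  0.0104] | after turn [-0.0004 -0.0005  0.0104] dist 0.01
```

Call:
jog_arm:
  rows: [40, 0, 0, 0.005, 0.006, 0.002, 0, 40, 0, 0, 0.003, 0, 0, 0, 40, 0, 0, 0.002, 0, 0, 0, 40, 0, 0, 0.001, 0, 0, 0, 40, 0, 0, 0, 0, 0, 0]

```text
t: 16.62
tool_pos: [0.6493, -0.0836, 0.1023]
tcp_rot: [180.0, -0.1, 10.0]
wrist_force: [-3.6, -0.1, 10.8]
width: 0.0465
```

Call:
jog_arm:
  rows: [40, 0, 0, 0.001, 0, 0, 0, 40, 0, 0, 0, 0, 0, 0, 40, 0, 0, 0, 0, 0, 0, 40, 0, 0, -0.002, 0, 0, 0, 40, 0, 0.004, 0, 0, 0, 0, 40, 0, 0.004, 0, 0, 0, 0, 40, 0, 0.003, 0, 0, 0, 0, 40, 0, 0, 0, 0, 0, 0]

```text
t: 17.62
tool_pos: [0.6516, -0.0937, 0.1023]
tcp_rot: [-179.9, -0.1, 10.0]
wrist_force: [-0.2, 2.3, 7.0]
width: 0.0462
```

Call:
jog_arm:
  rows: [40, 0, 0.002, 0, 0, 0, 0, 40, 0, 0.0015, 0, 0, 0, 0, 40, 0, 0, 0, 0, 0, 0]

```text
t: 18.0
tool_pos: [0.652, -0.0957, 0.1023]
tcp_rot: [-179.9, -0.1, 10.1]
wrist_force: [-0.7, 5.8, 7.1]
width: 0.0462
```

Call:
jog_arm:
  rows: [40, 0, 0.002, 0, 0, 0, 0, 40, 0, 0.001, 0, 0, 0, 0, 40, 0, 0, 0, 0, 0, 0]

```text
t: 18.38
tool_pos: [0.6521, -0.096, 0.1023]
tcp_rot: [-179.7, -0.1, 10.2]
wrist_force: [-4.6, 13.5, 10.0]
width: 0.0464
```

Call:
jog_arm:
  rows: [40, 0, -0.0015, 0, 0, 0, 0, 40, -0.004, 0, 0, 0, 0, 0, 40, -0.004, 0, 0, 0, 0, 0, 40, -0.003, 0, 0, 0, 0, 0, 40, 0, 0, 0, 0, 0, 0]

```text
t: 19.0
tool_pos: [0.6433, -0.0973, 0.1025]
tcp_rot: [-179.8, -0.4, 10.2]
wrist_force: [4.4, 11.2, 2.7]
width: 0.0462
```

Call:
jog_arm:
  rows: [40, -0.002, 0, 0, 0, 0, 0, 40, -0.002, 0, 0, 0, 0, 0, 40, 0, 0, 0, 0, 0, 0]

```text
t: 19.38
tool_pos: [0.6396, -0.098, 0.1025]
tcp_rot: [-179.8, -0.4, 10.2]
wrist_force: [6.1, 10.9, 3.1]
width: 0.0462
```

Call:
jog_arm:
  rows: [40, -0.002, 0, 0, 0, 0, 0, 40, -0.002, 0, 0, 0, 0, 0, 40, -0.002, 0, 0, 0, 0, 0, 40, 0, 0, 0, 0, 0, 0]

```text
t: 19.88
tool_pos: [0.6337, -0.099, 0.1025]
tcp_rot: [-179.8, -0.4, 10.2]
wrist_force: [4.4, 11.0, 2.7]
width: 0.046
```

Call:
jog_arm:
  rows: [40, -0.002, 0, 0, 0, 0, 0, 40, -0.002, 0, 0, 0, 0, 0, 40, 0, 0, 0, 0, 0, 0]

```text
t: 20.25
tool_pos: [0.6319, -0.0993, 0.1029]
tcp_rot: [-179.8, -0.6, 10.2]
wrist_force: [11.6, 10.8, -1.9]
width: 0.0459
```

Call:
jog_arm:
  rows: [40, -0.001, 0.0005, 0.0015, 0, 0, 0, 40, 0, 0, 0, 0, 0, 0, 40, 0, 0, 0, 0, 0, 0, 70, 0, 0, 0, 0, 0, 0, 70, 0, 0, 0, 0, 0, 0, 70, 0, 0, 0, 0, 0, 0, 70, 0, 0, -0.01, 0, 0, 0, 70, 0, 0, -0.04, 0, 0, 0, 70, -0.03, -0.02, -0.05, 0, 0, 0, 70, -0.04, -0.04, -0.02, 0, 0, 0, 70, -0.04, -0.045, 0, 0, 0, 0]

```text
t: 21.62
tool_pos: [0.4992, -0.0197, 0.2225]
tcp_rot: [180.0, -0.3, 9.9]
wrist_force: [0.0, 1.4, -0.5]
width: 0.0596
```

```bash
python3 plan.py .487 .2275 .24 -5.5 -11;python3 - <<'E'
from h import *
o=[]
for n in("top","scene"):
    p,d=load(n);o.append(ortho(n,p,.47,.72,-.17,.06,.042,1600))
cv2.imwrite("pics/n4.png",np.hstack(o)[...,::-1])
E
```

```text
t 21.62 pos [ 0.4992 -0.0197  0.2225] rpy [179.96  -0.28   9.91] F [ 0.   1.4 -0.5] w 0.0596
turn [-0.0257  0.1858  0.2682] | shift before turn [ 0.0306 -0.2456 -0.0176] | after turn [-0.0319 -0.2449 -0.024 ] dist 0.248
```

View pics/n4.png

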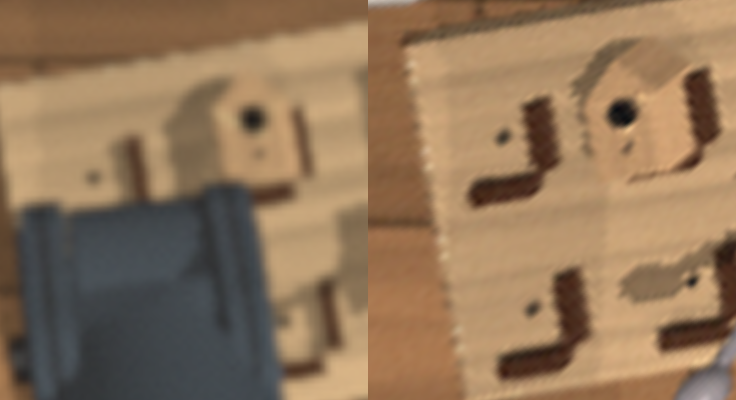

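Blank 1 sits against both stops: its fence and end-stop edges are flush at (290,150)/(265,190) in the left image. Next is blank 2.

Call:
jog_arm:
  rows: [70, 0, 0, 0, 0, 0, 0.134, 70, 0, 0, 0, 0, 0, 0.134, 70, -0.0072, -0.049, -0.0036, 0, 0, 0, 70, -0.0072, -0.049, -0.0036, 0, 0, 0, 70, -0.0072, -0.049, -0.0036, 0, 0, 0, 70, -0.0072, -0.049, -0.0036, 0, 0, 0, 70, -0.0072, -0.049, -0.0036, 0, 0, 0, 70, 0, 0, 0, 0, 0.093, 0, 70, 0, 0, 0, 0, 0.093, 0, 70, 0, 0, 0, 0, 0, 0]

```text
t: 22.98
tool_pos: [0.4858, 0.2276, 0.2386]
tcp_rot: [180.0, -10.7, -5.2]
wrist_force: [0.3, -0.4, -0.1]
width: 0.0601
```

```bash
python3 plan.py .498 .2275 .1365 -5.5 -11
```

```text
t 22.98 pos [0.4858 0.2276 0.2386] rpy [179.98 -10.67  -5.24] F [ 0.3 -0.4 -0.1] w 0.0601
turn [-0.0004  0.0058  0.0045] | shift before turn [-0.007  -0.001   0.1026] | after turn [-0.0076 -0.0011  0.1026] dist 0.103
```

Call:
jog_arm:
  rows: [70, -0.0075, -0.001, 0.03, 0, 0.006, 0.004, 70, 0, 0, 0.045, 0, 0, 0, 70, 0, 0, 0.023, 0, 0, 0, 70, 0, 0, 0.005, 0, 0, 0, 70, 0, 0, 0, 0, 0, 0, 40, 0, 0, 0, 0, 0, 0, 40, 0, 0, 0, 0, 0, 0, 40, 0, 0, 0, 0, 0, 0]

```text
t: 23.98
tool_pos: [0.4996, 0.2282, 0.1373]
tcp_rot: [-179.8, -11.2, -5.6]
wrist_force: [-1.9, 1.9, 7.3]
width: 0.046
```

Call:
jog_arm:
  rows: [40, 0, 0, -0.015, 0, 0, 0, 40, 0, 0, -0.035, 0, 0, 0, 40, 0, 0, -0.045, 0, 0, 0, 40, 0, 0, -0.02, 0, -0.096, 0, 40, 0, 0, 0, 0, -0.096, -0.13, 40, 0, 0, 0, 0, 0, -0.14, 40, 0, 0, 0, 0, 0, 0, 40, 0, 0, 0, 0, 0, 0]

```text
t: 24.98
tool_pos: [0.4765, 0.2289, 0.2489]
tcp_rot: [179.7, 0.0, 9.7]
wrist_force: [0.6, -0.8, -1.0]
width: 0.0462
```

```bash
cat >> h.py <<'E'
def inhand(n="scene"):
    "wood-coloured points just under the fingers, in the tool's x,y and TCP-z"
    from scipy.spatial.transform import Rotation as R
    s=manip.state();p,d=load(n);W=cloud(n,d)
    q=R.from_euler('xyz',s["tcp_rot"],degrees=True).inv().apply((W.reshape(-1,3)-s["tool_pos"]))
    c=p.reshape(-1,3).astype(int);m=(np.abs(q[:,0])<.09)&(np.abs(q[:,1])<.06)&(q[:,2]>.04)&(q[:,2]<.115)&(c[:,0]>c[:,2]+30)
    q=q[m];print("inhand",len(q),np.percentile(q,[2,50,98],axis=0).round(4).tolist() if len(q) else "")
E
python3 -c "
from h import *
inhand()";python3 plan.py .6255 .0206 .1115 10
```

```text
inhand 198 [[-0.0243, -0.0261, 0.0579], [0.0195, 0.0177, 0.0676], [0.0452, 0.0298, 0.0849]]
t 25.02 pos [0.4766 0.2291 0.2489] rpy [1.7968e+02 3.0000e-02 9.7500e+00] F [-0.8  0.1 -1.1] w 0.0467
turn [ 0.0056  0.0006 -0.0044] | shift before turn [0.1115 0.23   0.1386] | after turn [0.1105 0.2312 0.1374] dist 0.291
```

Call:
jog_arm:
  rows: [40, 0.0184, 0.0385, 0, 0.0056, 0, -0.0044, 40, 0.0184, 0.0385, 0, 0, 0, 0, 40, 0.0184, 0.0385, 0, 0, 0, 0, 40, 0.0184, 0.0385, 0, 0, 0, 0, 40, 0.0184, 0.0385, 0.01, 0, 0, 0, 40, 0.0184, 0.0385, 0.03, 0, 0, 0, 40, 0, 0, 0.045, 0, 0, 0, 40, 0, 0, 0.035, 0, 0, 0, 40, 0, 0, 0.0174, 0, 0, 0, 40, 0, 0, 0.005, 0, 0, 0, 40, 0, 0, 0, 0, 0, 0]

```text
t: 26.4
tool_pos: [0.6265, 0.0214, 0.1071]
tcp_rot: [180.0, -0.0, 10.1]
wrist_force: [0.4, 0.7, -0.7]
width: 0.0461
```

Call:
jog_arm:
  rows: [40, 0, 0, 0.002, 0, 0, 0, 40, 0, 0, 0.002, 0, 0, 0, 40, 0, 0, 0.001, 0, 0, 0, 40, 0, 0, 0, 0, 0, 0]

```text
t: 26.9
tool_pos: [0.6262, 0.0211, 0.102]
tcp_rot: [-180.0, -0.0, 10.1]
wrist_force: [-0.5, -0.5, 5.9]
width: 0.0463
```

Contact made. I'll press about 15 N, back off, then slide.

Call:
jog_arm:
  rows: [40, 0, 0, 0.0015, 0, 0, 0, 40, 0, 0, 0, 0, 0, 0, 40, 0, 0, 0, 0, 0, 0]

```text
t: 27.28
tool_pos: [0.6262, 0.0211, 0.1019]
tcp_rot: [-180.0, -0.0, 10.1]
wrist_force: [-6.7, -1.0, 20.2]
width: 0.0458
```

Call:
jog_arm:
  rows: [40, 0, 0, -0.0015, 0, 0, 0, 40, 0, 0.004, 0, 0, 0, 0, 40, 0, 0.004, 0, 0, 0, 0, 40, 0, 0.004, 0, 0, 0, 0, 40, 0, 0.0025, 0, 0, 0, 0, 40, 0, 0.002, 0, 0, 0, 0, 40, 0, 0, 0, 0, 0, 0]

```text
t: 28.15
tool_pos: [0.6296, 0.0062, 0.1019]
tcp_rot: [-179.9, -0.1, 10.2]
wrist_force: [-1.0, 3.7, 6.6]
width: 0.0463
```

Call:
jog_arm:
  rows: [40, 0, 0.002, 0, 0, 0, 0, 40, 0, 0.001, 0, 0, 0, 0, 40, 0, 0, 0, 0, 0, 0]

```text
t: 28.52
tool_pos: [0.6297, 0.0059, 0.1019]
tcp_rot: [-179.7, -0.1, 10.3]
wrist_force: [-1.9, 10.4, 8.5]
width: 0.0464
```

Call:
jog_arm:
  rows: [40, 0, 0, 0, 0, 0, 0, 40, -0.004, 0, 0, 0, 0, 0, 40, -0.004, 0, 0, 0, 0, 0, 40, -0.004, 0, 0, 0, 0, 0, 40, -0.003, 0, 0, 0, 0, 0, 40, -0.002, 0, 0, 0, 0, 0, 40, 0, 0, 0, 0, 0, 0]

```text
t: 29.4
tool_pos: [0.6155, 0.0034, 0.1021]
tcp_rot: [-179.7, -0.4, 10.3]
wrist_force: [6.2, 13.0, 0.8]
width: 0.0463
```

Call:
jog_arm:
  rows: [40, -0.002, 0, 0, 0, 0, 0, 40, -0.002, 0, 0, 0, 0, 0, 40, 0, 0, 0.001, 0, 0, 0, 40, 0, 0, 0, 0, 0, 0]

```text
t: 29.9
tool_pos: [0.6148, 0.0033, 0.1024]
tcp_rot: [-179.8, -0.8, 10.3]
wrist_force: [13.8, 13.6, 2.6]
width: 0.046
```

Call:
jog_arm:
  rows: [40, -0.0005, 0, 0.0015, 0, 0, 0, 40, 0, 0, 0, 0, 0, 0, 40, 0, 0, 0, 0, 0, 0, 70, 0, 0, 0, 0, 0, 0, 70, 0, 0, 0, 0, 0, 0, 70, 0, 0, 0, 0, 0, 0, 70, 0, 0, -0.01, 0, 0, 0, 70, 0, 0, -0.04, 0, 0, 0, 70, -0.03, -0.02, -0.05, 0, 0, 0, 70, -0.04, -0.04, -0.03, 0, 0, 0, 70, -0.035, -0.05, -0.005, 0, 0, 0.134, 70, 0, 0, 0, 0, 0, 0.134]

```text
t: 31.4
tool_pos: [0.4839, 0.0904, 0.2347]
tcp_rot: [-179.9, 0.0, -5.2]
wrist_force: [-0.0, -1.0, -0.4]
width: 0.0595
```

```bash
python3 plan.py .486 .2275 .24 -5.5 0;python3 - <<'E'
from h import *
o=[]
for n in("top","scene"):
    p,d=load(n);o.append(ortho(n,p,.47,.72,-.17,.06,.042,1600))
cv2.imwrite("pics/n3.png",np.hstack(o)[...,::-1])
E
```

```text
t 31.4 pos [0.4839 0.0904 0.2347] rpy [-1.7989e+02  4.0000e-02 -5.1600e+00] F [-0.  -1.  -0.4] w 0.0595
turn [-0.0019  0.0006  0.0059] | shift before turn [-0.0103 -0.1368 -0.005 ] | after turn [-0.0111 -0.1367 -0.0053] dist 0.137
```

View pics/n3.png

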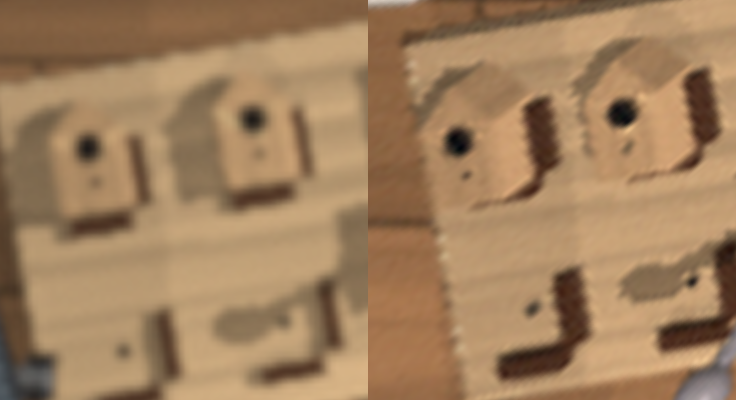

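Both blanks are flush with their stops. Blank 3 next.

Call:
jog_arm:
  rows: [70, -0.0037, -0.0456, -0.0018, 0, 0, 0.006, 70, -0.0037, -0.0456, -0.0018, 0, 0, 0, 70, -0.0037, -0.0456, -0.0018, 0, 0, 0, 70, 0, 0, 0, 0, 0.096, 0, 70, 0, 0, 0, 0, 0.096, 0, 70, 0, 0, 0, 0, 0, 0, 70, 0, 0, 0, 0, 0, 0]

```text
t: 32.38
tool_pos: [0.4893, 0.2241, 0.2388]
tcp_rot: [180.0, -10.9, -5.5]
wrist_force: [1.4, -0.6, -1.2]
width: 0.0597
```

```bash
python3 plan.py .498 .2275 .1365 -5.5 -11
```

```text
t 32.38 pos [0.4893 0.2241 0.2388] rpy [179.98 -10.89  -5.54] F [ 1.4 -0.6 -1.2] w 0.0597
turn [ 0.0005  0.0019 -0.0007] | shift before turn [-0.0112 -0.0043  0.102 ] | after turn [-0.0114 -0.0042  0.102 ] dist 0.103
```

Call:
jog_arm:
  rows: [70, -0.0113, -0.0042, 0.03, 0, 0.002, 0, 70, 0, 0, 0.045, 0, 0, 0, 70, 0, 0, 0.022, 0, 0, 0, 70, 0, 0, 0.005, 0, 0, 0, 70, 0, 0, 0, 0, 0, 0, 40, 0, 0, 0, 0, 0, 0, 40, 0, 0, 0, 0, 0, 0, 40, 0, 0, 0, 0, 0, 0]

```text
t: 33.38
tool_pos: [0.4982, 0.2284, 0.1377]
tcp_rot: [-179.9, -11.2, -5.6]
wrist_force: [-1.9, 1.4, 7.0]
width: 0.0466
```

Call:
jog_arm:
  rows: [40, 0, 0, -0.015, 0, 0, 0, 40, 0, 0, -0.035, 0, 0, 0, 40, 0, 0, -0.045, 0, 0, 0, 40, 0, 0, -0.02, 0, -0.096, 0, 40, 0, 0, 0, 0, -0.096, -0.13, 40, 0, 0, 0, 0, 0, -0.14, 40, 0, 0, 0, 0, 0, 0, 40, 0, 0, 0, 0, 0, 0]

```text
t: 34.38
tool_pos: [0.4751, 0.2297, 0.2496]
tcp_rot: [179.6, 0.0, 9.7]
wrist_force: [0.2, 0.3, -1.1]
width: 0.0461
```

```bash
python3 -c "
from h import *
inhand()";python3 plan.py .5339 -.1013 .1115 10
```

```text
inhand 190 [[-0.0222, -0.0189, 0.0576], [0.0219, 0.0178, 0.069], [0.0464, 0.03, 0.0856]]
t 34.42 pos [0.4751 0.2299 0.2495] rpy [1.7962e+02 1.0000e-02 9.7700e+00] F [ 0.5 -0.4 -0.8] w 0.0462
turn [ 0.0066  0.0002 -0.004 ] | shift before turn [0.0018 0.3354 0.1402] | after turn [0.0004 0.3363 0.138 ] dist 0.364
```

Call:
jog_arm:
  rows: [40, 0, 0.042, 0, 0.0066, 0, -0.004, 40, 0, 0.042, 0, 0, 0, 0, 40, 0, 0.042, 0, 0, 0, 0, 40, 0, 0.042, 0, 0, 0, 0, 40, 0, 0.042, 0, 0, 0, 0, 40, 0, 0.042, 0, 0, 0, 0, 40, 0, 0.042, 0.01, 0, 0, 0, 40, 0, 0.042, 0.03, 0, 0, 0, 40, 0, 0, 0.045, 0, 0, 0, 40, 0, 0, 0.035, 0, 0, 0, 40, 0, 0, 0.022, 0, 0, 0, 40, 0, 0, 0, 0, 0, 0]

```text
t: 35.92
tool_pos: [0.5335, -0.1004, 0.1061]
tcp_rot: [-179.9, 0.2, 10.1]
wrist_force: [-0.0, -0.5, 0.1]
width: 0.0463
```

Call:
jog_arm:
  rows: [40, 0, 0, 0.002, 0, 0, 0, 40, 0, 0, 0.002, 0, 0, 0, 40, 0, 0, 0.001, 0, 0, 0, 40, 0, 0, 0, 0, 0, 0]

```text
t: 36.42
tool_pos: [0.5345, -0.1009, 0.1027]
tcp_rot: [-180.0, -0.0, 10.1]
wrist_force: [-0.2, 1.2, -2.0]
width: 0.0459
```

Call:
jog_arm:
  rows: [40, 0, 0, 0.001, 0, 0, 0, 40, 0, 0, 0.0005, 0, 0, 0, 40, 0, 0, 0, 0, 0, 0, 40, 0, 0, 0, 0, 0, 0]

```text
t: 36.92
tool_pos: [0.5344, -0.1009, 0.1024]
tcp_rot: [180.0, -0.1, 10.1]
wrist_force: [-4.6, 0.7, 19.5]
width: 0.046
```

Call:
jog_arm:
  rows: [40, 0, 0, -0.0018, 0, 0, 0, 40, 0, 0.004, 0, 0, 0, 0, 40, 0, 0.004, 0, 0, 0, 0, 40, 0, 0.004, 0, 0, 0, 0, 40, 0, 0.003, 0, 0, 0, 0, 40, 0, 0.002, 0, 0, 0, 0, 40, 0, 0.0015, 0, 0, 0, 0, 40, 0, 0, 0, 0, 0, 0]

```text
t: 37.92
tool_pos: [0.5372, -0.1159, 0.1026]
tcp_rot: [-179.8, 0.1, 10.2]
wrist_force: [-2.6, 13.5, 6.4]
width: 0.0466
```

Call:
jog_arm:
  rows: [40, 0, -0.0005, 0, 0, 0, 0, 40, -0.004, 0, 0, 0, 0, 0, 40, -0.004, 0, 0, 0, 0, 0, 40, -0.004, 0, 0, 0, 0, 0, 40, -0.003, 0, 0, 0, 0, 0, 40, -0.002, 0, 0, 0, 0, 0, 40, 0, 0, 0, 0, 0, 0]

```text
t: 38.8
tool_pos: [0.5227, -0.1183, 0.1029]
tcp_rot: [-179.8, -0.2, 10.3]
wrist_force: [4.5, 13.1, 0.4]
width: 0.0464
```

Call:
jog_arm:
  rows: [40, -0.0015, 0, 0, 0, 0, 0, 40, -0.001, 0, 0, 0, 0, 0, 40, 0, 0, 0.001, 0, 0, 0, 40, 0, 0, 0, 0, 0, 0]

```text
t: 39.3
tool_pos: [0.5218, -0.1185, 0.1026]
tcp_rot: [-179.9, -0.4, 10.3]
wrist_force: [6.9, 13.7, 6.0]
width: 0.0464
```

Call:
jog_arm:
  rows: [40, -0.0015, 0, 0, 0, 0, 0, 40, 0, 0, 0, 0, 0, 0, 40, 0, 0, 0, 0, 0, 0]

```text
t: 39.67
tool_pos: [0.5215, -0.1185, 0.1028]
tcp_rot: [-179.9, -0.5, 10.3]
wrist_force: [10.5, 15.2, 2.8]
width: 0.046
```

Firm on both. I'll release and go back to the lane for the last one.

Call:
jog_arm:
  rows: [40, 0, 0, 0.0015, 0, 0, 0, 40, 0, 0, 0, 0, 0, 0, 70, 0, 0, 0, 0, 0, 0, 70, 0, 0, 0, 0, 0, 0, 70, 0, 0, 0, 0, 0, 0, 70, 0, 0, -0.01, 0, 0, 0, 70, 0, 0, -0.04, 0, 0, 0, 70, 0, -0.04, -0.05, 0, 0, 0, 70, 0, -0.055, -0.035, 0, 0, 0, 70, 0, -0.06, 0, 0, 0, 0, 70, 0, -0.06, 0, 0, 0, 0.134, 70, 0, 0, 0, 0, 0, 0.134]

```text
t: 41.18
tool_pos: [0.4786, 0.0913, 0.2333]
tcp_rot: [-179.9, -0.0, -5.0]
wrist_force: [0.8, -0.5, -0.7]
width: 0.0596
```

```bash
python3 plan.py .4875 .229 .24 -5.5 0
```

```text
t 41.17 pos [0.4786 0.0913 0.2333] rpy [-1.7986e+02 -1.0000e-02 -5.0200e+00] F [ 0.8 -0.5 -0.7] w 0.0596
turn [-0.0025 -0.0001  0.0083] | shift before turn [-0.0032 -0.1379 -0.0063] | after turn [-0.0044 -0.1379 -0.0067] dist 0.138
```

Call:
jog_arm:
  rows: [70, -0.0015, -0.046, -0.0022, 0, 0, 0.008, 70, -0.0015, -0.046, -0.0022, 0, 0, 0, 70, -0.0015, -0.046, -0.0022, 0, 0, 0, 70, 0, 0, 0, 0, 0.096, 0, 70, 0, 0, 0, 0, 0.096, 0, 70, 0, 0, 0, 0, 0, 0, 70, 0, 0, 0, 0, 0, 0]

```text
t: 42.05
tool_pos: [0.4888, 0.2239, 0.2397]
tcp_rot: [-180.0, -10.9, -5.7]
wrist_force: [0.8, -0.0, 0.2]
width: 0.0598
```

```bash
python3 plan.py .498 .2275 .1365 -5.5 -11; python3 - <<'E'
from h import *
o=[]
for n in("top","scene"):
    p,d=load(n);o.append(ortho(n,p,.47,.72,-.17,.06,.042,1600))
cv2.imwrite("pics/n2.png",np.hstack(o)[...,::-1])
E
```

```text
t 42.05 pos [0.4888 0.2239 0.2397] rpy [-179.98  -10.93   -5.72] F [ 0.8 -0.   0.2] w 0.0598
turn [ 0.0004  0.0013 -0.0037] | shift before turn [-0.0109 -0.0045  0.103 ] | after turn [-0.011  -0.0045  0.103 ] dist 0.104
```

View pics/n2.png

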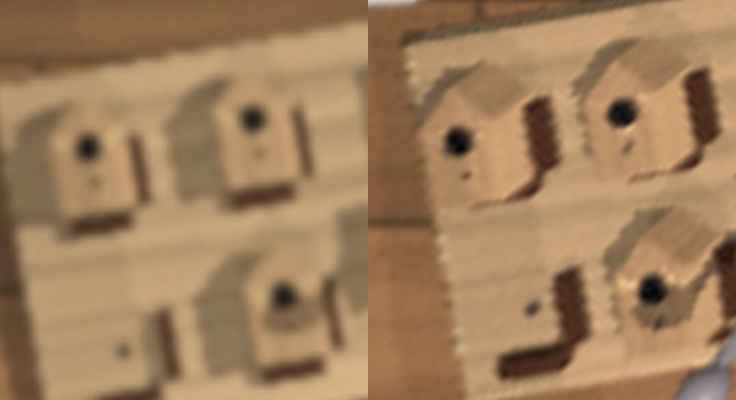

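Three blanks are flush in their nests, and nothing has been disturbed. Picking the last one.

Call:
jog_arm:
  rows: [70, -0.011, -0.0045, 0.03, 0, 0.001, -0.004, 70, 0, 0, 0.045, 0, 0, 0, 70, 0, 0, 0.023, 0, 0, 0, 70, 0, 0, 0.005, 0, 0, 0, 70, 0, 0, 0, 0, 0, 0, 40, 0, 0, 0, 0, 0, 0, 40, 0, 0, 0, 0, 0, 0, 40, 0, 0, 0, 0, 0, 0]

```text
t: 43.15
tool_pos: [0.4986, 0.2284, 0.1376]
tcp_rot: [-179.9, -11.2, -5.5]
wrist_force: [-0.7, 0.1, 8.0]
width: 0.0463
```

Call:
jog_arm:
  rows: [40, 0, 0, -0.015, 0, 0, 0, 40, 0, 0, -0.035, 0, 0, 0, 40, 0, 0, -0.045, 0, 0, 0, 40, 0, 0, -0.02, 0, -0.096, 0, 40, 0, 0, 0, 0, -0.096, -0.13, 40, 0, 0, 0, 0, 0, -0.14, 40, 0, 0, 0, 0, 0, 0, 40, 0, 0, 0, 0, 0, 0]

```text
t: 44.15
tool_pos: [0.4755, 0.2295, 0.2493]
tcp_rot: [179.6, 0.0, 9.8]
wrist_force: [0.8, -0.4, -0.1]
width: 0.046
```

```bash
python3 -c "
from h import *
inhand()";python3 plan.py .5158 .0011 .1085 10
```

```text
inhand 197 [[-0.0212, -0.0203, 0.0559], [0.0226, 0.0186, 0.0677], [0.0492, 0.0312, 0.0851]]
t 44.2 pos [0.4755 0.2297 0.2492] rpy [1.7959e+02 4.0000e-02 9.8600e+00] F [-0.4  0.6 -0.5] w 0.0461
turn [ 0.0071  0.0008 -0.0024] | shift before turn [0.0007 0.2311 0.1423] | after turn [0.     0.2321 0.1407] dist 0.271
```

Call:
jog_arm:
  rows: [40, 0, 0.0387, 0, 0.007, 0, -0.0024, 40, 0, 0.0387, 0, 0, 0, 0, 40, 0, 0.0387, 0, 0, 0, 0, 40, 0, 0.0387, 0, 0, 0, 0, 40, 0, 0.0387, 0.01, 0, 0, 0, 40, 0, 0.0387, 0.03, 0, 0, 0, 40, 0, 0, 0.045, 0, 0, 0, 40, 0, 0, 0.035, 0, 0, 0, 40, 0, 0, 0.0205, 0, 0, 0, 40, 0, 0, 0, 0, 0, 0, 40, 0, 0, 0, 0, 0, 0]

```text
t: 45.58
tool_pos: [0.5169, 0.0014, 0.1094]
tcp_rot: [180.0, -0.0, 10.1]
wrist_force: [1.2, 0.3, -0.4]
width: 0.0462
```

Call:
jog_arm:
  rows: [40, 0, 0, 0.002, 0, 0, 0, 40, 0, 0, 0.002, 0, 0, 0, 40, 0, 0, 0.002, 0, 0, 0, 40, 0, 0, 0, 0, 0, 0, 40, 0, 0, 0, 0, 0, 0]

```text
t: 46.2
tool_pos: [0.5166, 0.0012, 0.1026]
tcp_rot: [-180.0, 0.0, 10.1]
wrist_force: [0.1, -0.1, -0.6]
width: 0.0461
```

Call:
jog_arm:
  rows: [40, 0, 0, 0.001, 0, 0, 0, 40, 0, 0, 0.001, 0, 0, 0, 40, 0, 0, 0.0005, 0, 0, 0, 40, 0, 0, 0, 0, 0, 0, 40, 0, 0, 0, 0, 0, 0]

```text
t: 46.82
tool_pos: [0.5165, 0.0011, 0.1021]
tcp_rot: [180.0, -0.0, 10.1]
wrist_force: [-8.4, 1.2, 31.2]
width: 0.0463
```

Call:
jog_arm:
  rows: [40, 0, 0, -0.0023, 0, 0, 0, 40, 0, 0.004, 0, 0, 0, 0, 40, 0, 0.004, 0, 0, 0, 0, 40, 0, 0.004, 0, 0, 0, 0, 40, 0, 0.003, 0, 0, 0, 0, 40, 0, 0.002, 0, 0, 0, 0, 40, 0, 0.0015, 0, 0, 0, 0, 40, 0, 0, 0, 0, 0, 0]

```text
t: 47.82
tool_pos: [0.5193, -0.0135, 0.1023]
tcp_rot: [-179.8, 0.1, 10.3]
wrist_force: [-2.7, 15.6, 5.6]
width: 0.0461
```

Call:
jog_arm:
  rows: [40, 0, -0.0005, 0, 0, 0, 0, 40, -0.004, 0, 0, 0, 0, 0, 40, -0.004, 0, 0, 0, 0, 0, 40, -0.004, 0, 0, 0, 0, 0, 40, -0.003, 0, 0, 0, 0, 0, 40, -0.002, 0, 0, 0, 0, 0, 40, 0, 0, 0, 0, 0, 0]

```text
t: 48.7
tool_pos: [0.5058, -0.0157, 0.1029]
tcp_rot: [-179.8, -0.3, 10.3]
wrist_force: [5.2, 15.4, 1.1]
width: 0.0463
```

Call:
jog_arm:
  rows: [40, -0.002, 0, 0, 0, 0, 0, 40, -0.001, 0, 0, 0, 0, 0, 40, 0, 0, 0.001, 0, 0, 0, 40, 0, 0, 0, 0, 0, 0]

```text
t: 49.2
tool_pos: [0.5033, -0.0162, 0.1023]
tcp_rot: [-179.8, -0.4, 10.3]
wrist_force: [5.5, 16.2, 6.0]
width: 0.0461
```

Call:
jog_arm:
  rows: [40, -0.0015, 0, 0, 0, 0, 0, 40, -0.0015, 0, 0, 0, 0, 0, 40, 0, 0, 0, 0, 0, 0, 40, 0, 0, 0, 0, 0, 0]

```text
t: 49.7
tool_pos: [0.5027, -0.0163, 0.1027]
tcp_rot: [-179.8, -0.7, 10.3]
wrist_force: [12.1, 17.1, 1.3]
width: 0.0463
```

Call:
jog_arm:
  rows: [40, 0, 0, 0.0015, 0, 0, 0, 40, 0, 0, 0, 0, 0, 0, 70, 0, 0, 0, 0, 0, 0, 70, 0, 0, 0, 0, 0, 0, 70, 0, 0, 0, 0, 0, 0, 70, 0, 0, -0.01, 0, 0, 0, 70, 0, 0, -0.04, 0, 0, 0, 40, -0.02, -0.03, -0.05, 0, 0, 0, 0, -0.02, -0.05, -0.035, 0, 0, 0, 0, -0.01, -0.06, 0, 0, 0, 0, 0, 0, -0.05, 0, 0, 0, 0, 0, 0, 0, 0, 0, 0, 0]

```text
t: 51.2
tool_pos: [0.4144, 0.1601, 0.2349]
tcp_rot: [-179.9, -0.0, 10.5]
wrist_force: [-0.2, -2.0, 0.4]
width: 0.0002
```

```bash
python3 - <<'E'
from h import *
s=manip.state();print(s["t"],s["tool_pos"],s["width"])
o=[]
a=np.radians(10);C=np.array([.567,-.0595])
for n in("top","scene"):
    p,d=load(n);o.append(ortho(n,p,.47,.70,-.25,.06,.042,1250))
    W=cloud(n,d);J=np.stack([(W[...,0]-C[0])*np.cos(a)+(W[...,1]-C[1])*np.sin(a),-(W[...,0]-C[0])*np.sin(a)+(W[...,1]-C[1])*np.cos(a),W[...,2]],-1)
    m=(abs(J[...,0])<.12)&(J[...,1]<-.1)&(J[...,1]>-.2)&(J[...,2]>.03)&(J[...,2]<.16)
    q=J[m]
    for z in np.arange(.03,.14,.01):
        w=q[abs(q[:,2]-z)<=.005]
        if len(w)>1: print(n,round(z,3),len(w),w[:,0].min().round(3),np.median(w[:,0]).round(3),w[:,0].max().round(3),w[:,1].min().round(3),w[:,1].max().round(3))
cv2.imwrite("pics/n1.png",np.hstack(o)[...,::-1])
E
```

```text
51.2 [0.41439108 0.16010631 0.23485605] 0.00018514270294952244
top 0.03 34 -0.043 0.062 0.093 -0.158 -0.124
top 0.04 176 -0.06 -0.01 0.093 -0.174 -0.123
top 0.05 93 -0.056 -0.02 0.008 -0.172 -0.124
top 0.06 9 -0.034 -0.027 -0.017 -0.161 -0.134
top 0.07 3 -0.036 -0.032 -0.029 -0.145 -0.144
top 0.08 4 -0.038 -0.036 -0.034 -0.15 -0.146
top 0.09 2 -0.041 -0.04 -0.039 -0.15 -0.144
top 0.11 4 -0.067 -0.055 -0.043 -0.148 -0.138
top 0.12 30 -0.065 -0.055 -0.044 -0.161 -0.136
top 0.13 18 -0.064 -0.053 -0.047 -0.158 -0.138
scene 0.03 97 -0.057 0.038 0.098 -0.176 -0.127
scene 0.04 254 -0.056 -0.007 0.093 -0.176 -0.123
scene 0.05 70 -0.049 -0.018 0.001 -0.168 -0.131
scene 0.06 13 -0.033 -0.026 -0.022 -0.154 -0.144
scene 0.07 12 -0.035 -0.031 -0.028 -0.156 -0.144
scene 0.08 11 -0.042 -0.036 -0.031 -0.153 -0.147
scene 0.09 14 -0.045 -0.038 -0.031 -0.153 -0.144
scene 0.1 9 -0.046 -0.042 -0.039 -0.155 -0.146
scene 0.11 18 -0.057 -0.042 -0.037 -0.161 -0.149
scene 0.12 45 -0.059 -0.046 -0.038 -0.163 -0.14
scene 0.13 7 -0.052 -0.048 -0.042 -0.152 -0.145
```

View pics/n1.png

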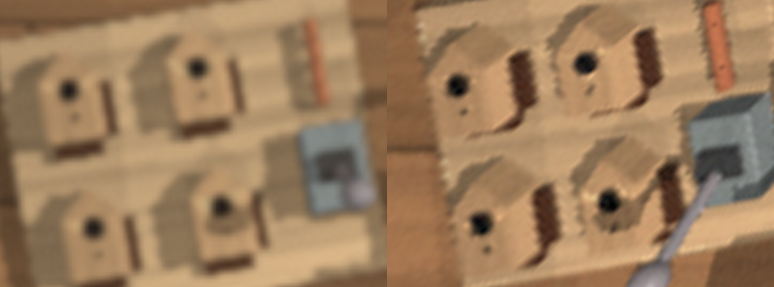

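All four look home against their stops. I'll check the hole grid numerically while moving behind the lever.

Call:
jog_arm:
  rows: [0, 0.0017, 0.049, 0, 0, 0, 0.008, 0, 0.0017, 0.049, 0, 0, 0, 0, 0, 0.0017, 0.049, 0, 0, 0, 0, 0, 0.0017, 0.049, 0, 0, 0, 0, 0, 0.0017, 0.049, 0, 0, 0, 0, 0, 0.0017, 0.049, 0, 0, 0, 0, 0, 0.0017, 0.049, 0, 0, 0, 0, 0, 0.0017, 0.049, 0, 0, 0, 0, 0, 0, 0, 0, 0, 0, 0]

```text
t: 52.42
tool_pos: [0.4934, -0.2338, 0.2338]
tcp_rot: [179.9, 0.1, 9.2]
wrist_force: [-0.0, 1.6, -0.8]
width: -0.0002
```

```bash
cat > chk.py <<'E'
from h import *
ex=np.array([np.cos(np.radians(10)),np.sin(np.radians(10))]);ey=np.array([-ex[1],ex[0]]);C=np.array([.567,-.0595])
for n in("top","scene"):
    p,d=load(n);S=3000;o=ortho(n,p,.45,.75,-.22,.12,.042,S).astype(int)
    m=(o.sum(-1)<120).astype(np.uint8)
    k,l,s,c=cv2.connectedComponentsWithStats(m)
    out=[]
    for i in range(1,k):
        if s[i,4]<350 or s[i,4]>3000: continue
        P=np.array([.75-(c[i,1]+.5)/S,.12-(c[i,0]+.5)/S])-C;out.append([round(P@ex*1000,1),round(P@ey*1000,1),int(s[i,4])])
    print(n,out)
E
python3 chk.py; python3 plan.py .4993 -.2227 .158 10
```

```text
top [[np.float64(-42.5), np.float64(-51.1), 354]]
scene [[np.float64(73.7), np.float64(-52.9), 1349], [np.float64(73.7), np.float64(51.1), 1012], [np.float64(-23.9), np.float64(-102.5), 870], [np.float64(-39.1), np.float64(-52.3), 1356], [np.float64(-38.2), np.float64(51.6), 1166]]
t 52.52 pos [ 0.4937 -0.2291  0.2337] rpy [-1.7996e+02  1.1000e-01  9.4700e+00] F [-0.2  0.  -0.3] w 0.0002
turn [-0.0006  0.002  -0.0092] | shift before turn [ 0.0067 -0.0053  0.0757] | after turn [ 0.0066 -0.0053  0.0757] dist 0.076
```

The hole grid spacing is 112–113 by 104 mm, so all four are home within about 1 mm. Now the valve.

Call:
jog_arm:
  rows: [0, 0.0066, -0.0053, 0.02, 0, 0, -0.009, 0, 0, 0, 0.04, 0, 0, 0, 0, 0, 0, 0.0157, 0, 0, 0, 0, 0.01, 0, 0, 0, 0, 0, 0, 0.01, 0, 0, 0, 0, 0, 0, 0.01, 0, 0, 0, 0, 0, 0, 0.01, 0, 0, 0, 0, 0, 0, 0.01, 0, 0, 0, 0, 0, 0, 0.01, 0, 0, 0, 0, 0, 0, 0.01, 0, 0, 0, 0, 0, 0, 0, 0, 0, 0, 0, 0]

```text
t: 53.9
tool_pos: [0.5703, -0.2085, 0.158]
tcp_rot: [-180.0, 0.0, 10.2]
wrist_force: [0.4, 0.8, 0.5]
width: -0.0
```

```bash
cat > val.py <<'E'
from h import *
a=np.radians(10);C=np.array([.567,-.0595])
def J(P): return np.stack([(P[...,0]-C[0])*np.cos(a)+(P[...,1]-C[1])*np.sin(a),-(P[...,0]-C[0])*np.sin(a)+(P[...,1]-C[1])*np.cos(a),P[...,2]],-1)
s=manip.state();print(s["t"],J(s["tool_pos"]).round(4),s["wrist_force"].round(1))
p,d=load("scene");q=J(cloud("scene",d));m=(q[...,0]>-.08)&(q[...,0]<.1)&(q[...,1]<-.125)&(q[...,1]>-.175)&(q[...,2]>.055)&(q[...,2]<.15)&(p.min(-1)>70)
q=q[m]
for z in np.arange(.06,.14,.01):
    w=q[abs(q[:,2]-z)<=.005]
    if len(w)>1: print(round(z,3),len(w),np.median(w[:,0]).round(3))
E
python3 val.py
```

```text
53.9 [-0.0226 -0.1473  0.158 ] [0.4 0.8 0.5]
0.06 10 -0.014
0.07 5 -0.009
0.08 12 -0.006
0.09 17 -0.01
0.1 12 -0.008
0.11 24 0.005
0.12 52 0.005
0.13 13 0.007
```

Call:
jog_arm:
  rows: [0, 0.005, 0, 0, 0, 0, 0, 0, 0.005, 0, 0, 0, 0, 0, 0, 0.004, 0, 0, 0, 0, 0, 0, 0.003, 0, 0, 0, 0, 0, 0, 0, 0, 0, 0, 0, 0]

```text
t: 54.58
tool_pos: [0.5818, -0.2069, 0.1576]
tcp_rot: [-179.9, 0.6, 10.1]
wrist_force: [-14.6, -1.2, 9.4]
width: 0.0001
```

```bash
python3 val.py
```

```text
54.575 [-0.011  -0.1477  0.1576] [-14.6  -1.2   9.4]
0.06 9 -0.012
0.07 12 -0.005
0.08 8 0.001
0.09 22 -0.0
0.1 17 0.001
0.11 40 0.019
0.12 37 0.018
```

At the end of travel (15 N). Back off, lift and check everything.

Call:
jog_arm:
  rows: [0, -0.01, 0, 0, 0, 0, 0, 0, -0.03, 0, 0, 0, 0, 0, 0, -0.03, 0, -0.02, 0, 0, 0, 0, 0, 0, -0.06, 0, 0, 0, 0, -0.03, -0.04, -0.06, 0, 0, 0, 0, -0.03, -0.05, 0, 0, 0, 0, 0, 0, -0.05, 0, 0, 0, 0, 0, 0, 0, 0, 0, 0, 0, 0, 0, 0, 0, 0, 0, 0]

```text
t: 55.75
tool_pos: [0.4414, -0.0982, 0.2867]
tcp_rot: [180.0, -0.0, 10.2]
wrist_force: [0.3, -0.2, 0.4]
width: 0.0003
```

```bash
python3 val.py; python3 chk.py; python3 - <<'E'
from h import *
p,d=load("scene");cv2.imwrite("pics/fin.png",cv2.resize(p[170:370,150:420,::-1],None,fx=2.9,fy=2.9))
W=cloud("scene",d)
m=(W[...,0]>.45)&(W[...,0]<.70)&(W[...,1]>-.54)&(W[...,1]<-.32)&(W[...,2]>.173)&(W[...,2]<.27);q=W[m];print("crown",len(q),rect(q),q.mean(0),q[:,2].max())
E
```

```text
55.75 [-0.1304 -0.0163  0.2867] [ 0.3 -0.2  0.4]
0.06 8 -0.009
0.07 10 -0.006
0.08 9 0.001
0.09 6 0.004
0.1 9 0.021
0.11 33 0.023
0.12 32 0.018
top []
scene [[np.float64(73.6), np.float64(-52.9), 1330], [np.float64(73.7), np.float64(51.0), 1106], [np.float64(-37.8), np.float64(-50.9), 934], [np.float64(-38.1), np.float64(51.5), 1197]]
crown 249 (array([ 0.5775, -0.4274]), array([0.0196, 0.0838]), 5.59) [ 0.58002674 -0.43039685  0.18101854] 0.18764523873282912
```

View pics/fin.png

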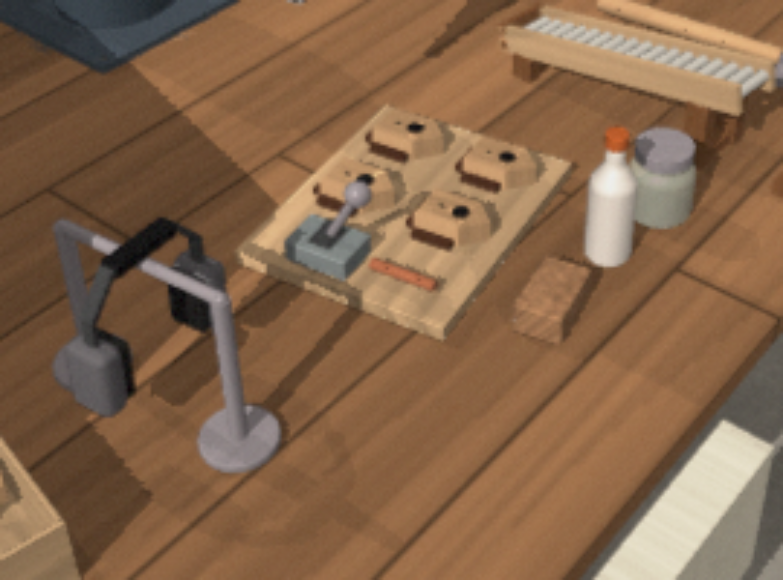

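The final view shows the ears hung, four blanks nested, the lane empty and the lever leaning to the far side. I'll clear the top view and triangulate the lever ball to get its angle.

Call:
jog_arm:
  rows: [0, 0, -0.05, -0.02, 0, 0, 0, 0, 0, -0.06, 0, 0, 0, 0, 0, 0, -0.06, 0, 0, 0, 0, 0, 0, -0.06, 0, 0, 0, 0, 0, 0, -0.05, 0, 0, 0, 0, 0, 0, 0, 0, 0, 0, 0]

```text
t: 56.7
tool_pos: [0.391, 0.1809, 0.3063]
tcp_rot: [-179.9, 0.0, 10.5]
wrist_force: [-0.3, -0.0, 0.6]
width: -0.0002
```

```bash
python3 chk.py; python3 - <<'E'
from h import *
a=np.radians(10);C=np.array([.567,-.0595])
def J(P): P=P-np.r_[C,0];return np.array([P[0]*np.cos(a)+P[1]*np.sin(a),-P[0]*np.sin(a)+P[1]*np.cos(a),P[2]])
def Pm(n):
    c=manip.camera_info(n);return np.asarray(c["camera_matrix"])@np.linalg.inv(c["extrinsics"])[:3]
for tag in(0,None):
    uv=[]
    for n in("scene","top"):
        p,d=load(n,tag);W=cloud(n,d);c=p.astype(int)
        m=(W[...,2]>.105)&(W[...,2]<.145)&(W[...,0]>.48)&(W[...,0]<.68)&(W[...,1]>-.25)&(W[...,1]<-.16)
        k,l,s,cc=cv2.connectedComponentsWithStats(m.astype(np.uint8));i=1+s[1:,4].argmax();b=s[i];print(n,b.tolist(),cc[i].round(1))
        uv.append(cc[i])
    X=cv2.triangulatePoints(Pm("scene"),Pm("top"),uv[0].reshape(2,1),uv[1].reshape(2,1));print(tag,J((X[:3]/X[3]).ravel()).round(4))
E
```

```text
top []
scene [[np.float64(73.5), np.float64(-52.9), 1238], [np.float64(73.8), np.float64(51.0), 1125], [np.float64(-37.8), np.float64(-50.9), 930], [np.float64(-38.1), np.float64(51.4), 1202]]
scene [248, 224, 10, 9, 69] [252.2 228.1]
top [373, 215, 8, 8, 52] [376.6 218. ]
0 [-0.0525 -0.1479  0.1133]
scene [269, 232, 9, 9, 68] [273.  236.4]
top [369, 194, 8, 8, 50] [372.6 197.7]
None [ 0.0148 -0.1481  0.1093]
```

Ball travel is 67 mm, which works out to about 0.87–0.92 rad. That is too close to the limit, so I'll push again, higher up at the ball.

Call:
jog_arm:
  rows: [0, 0.0092, 0.0462, 0, 0, 0, 0.009, 0, 0.0092, 0.0462, 0, 0, 0, 0, 0, 0.0092, 0.0462, 0, 0, 0, 0, 0, 0.0092, 0.0462, 0, 0, 0, 0, 0, 0.0092, 0.0462, 0, 0, 0, 0, 0, 0.0092, 0.0462, 0, 0, 0, 0, 0, 0.0092, 0.0462, 0, 0, 0, 0, 0, 0.0092, 0.0462, 0, 0, 0, 0, 0, 0.0092, 0.0462, 0, 0, 0, 0, 0, 0, 0, 0, 0, 0, 0, 0, 0, 0, 0, 0, 0, 0]

```text
t: 58.28
tool_pos: [0.5424, -0.2189, 0.3059]
tcp_rot: [-180.0, 0.1, 9.6]
wrist_force: [0.5, 0.1, -0.2]
width: -0.0
```

```bash
python3 plan.py .5484 -.2131 .173 10
```

```text
t 58.27 pos [ 0.5424 -0.2189  0.3059] rpy [-1.7995e+02  9.0000e-02  9.5600e+00] F [ 0.5  0.1 -0.2] w -0.0
turn [-0.0008  0.0016 -0.0078] | shift before turn [ 0.0071 -0.0046  0.1329] | after turn [ 0.007  -0.0047  0.1329] dist 0.133
```

Call:
jog_arm:
  rows: [0, 0.007, -0.0047, 0.045, 0, 0, -0.008, 0, 0, 0, 0.05, 0, 0, 0, 0, 0, 0, 0.038, 0, 0, 0, 0, 0.01, 0, 0, 0, 0, 0, 0, 0.01, 0, 0, 0, 0, 0, 0, 0.008, 0, 0, 0, 0, 0, 0, 0.005, 0, 0, 0, 0, 0, 0, 0, 0, 0, 0, 0, 0, 0, 0, 0, 0, 0, 0, 0]

```text
t: 59.4
tool_pos: [0.5814, -0.2067, 0.1734]
tcp_rot: [-180.0, 0.1, 10.1]
wrist_force: [-0.1, -0.5, 0.3]
width: 0.0001
```

Call:
jog_arm:
  rows: [0, 0.004, 0, 0, 0, 0, 0, 0, 0.004, 0, 0, 0, 0, 0, 0, 0, 0, 0, 0, 0, 0]

```text
t: 59.78
tool_pos: [0.5856, -0.2062, 0.1727]
tcp_rot: [-179.9, 0.5, 10.0]
wrist_force: [-14.4, -2.2, 8.2]
width: 0.0001
```

Call:
jog_arm:
  rows: [0, 0.003, 0, 0, 0, 0, 0, 0, 0, 0, 0, 0, 0, 0]

```text
t: 60.02
tool_pos: [0.5862, -0.2062, 0.1725]
tcp_rot: [-179.9, 0.8, 10.0]
wrist_force: [-22.4, -1.7, 16.0]
width: -0.0003
```

Call:
jog_arm:
  rows: [0, -0.01, 0, 0, 0, 0, 0, 0, -0.03, 0, 0, 0, 0, 0, 0, -0.02, 0, -0.03, 0, 0, 0, 0, 0, 0, -0.06, 0, 0, 0, 0, -0.02, -0.05, -0.05, 0, 0, 0, 0, -0.01, -0.06, 0, 0, 0, 0, 0, -0.01, -0.06, 0, 0, 0, 0, 0, -0.01, -0.06, 0, 0, 0, 0, 0, -0.01, -0.06, 0, 0, 0, 0, 0, -0.01, -0.06, 0, 0, 0, 0, 0, 0, 0, 0, 0, 0, 0, 0, 0, 0, 0, 0, 0, 0]

```text
t: 61.52
tool_pos: [0.4076, 0.11, 0.306]
tcp_rot: [180.0, 0.0, 10.2]
wrist_force: [0.9, 0.7, -0.8]
width: -0.0001
```

```bash
python3 chk.py; python3 - <<'E'
from h import *
print(manip.state()["wrist_force"])
for n in("scene","top"):
    p,d=load(n);W=cloud(n,d)
    m=(W[...,2]>.105)&(W[...,2]<.145)&(W[...,0]>.48)&(W[...,0]<.68)&(W[...,1]>-.25)&(W[...,1]<-.16)
    k,l,s,cc=cv2.connectedComponentsWithStats(m.astype(np.uint8));i=1+s[1:,4].argmax();print(n,s[i].tolist(),cc[i].round(1))
    if n=="scene": cv2.imwrite("pics/fin2.png",cv2.resize(p[190:290,220:360,::-1],None,fx=5,fy=5))
E
```

```text
top []
scene [[np.float64(73.6), np.float64(-52.9), 1212], [np.float64(73.9), np.float64(51.1), 1132], [np.float64(-37.8), np.float64(-50.9), 954], [np.float64(-38.2), np.float64(51.5), 1187]]
[ 0.56529564 -0.94675437  0.28827346]
scene [269, 232, 9, 9, 68] [273.1 236.4]
top [369, 194, 8, 8, 50] [372.6 197.7]
```

View pics/fin2.png

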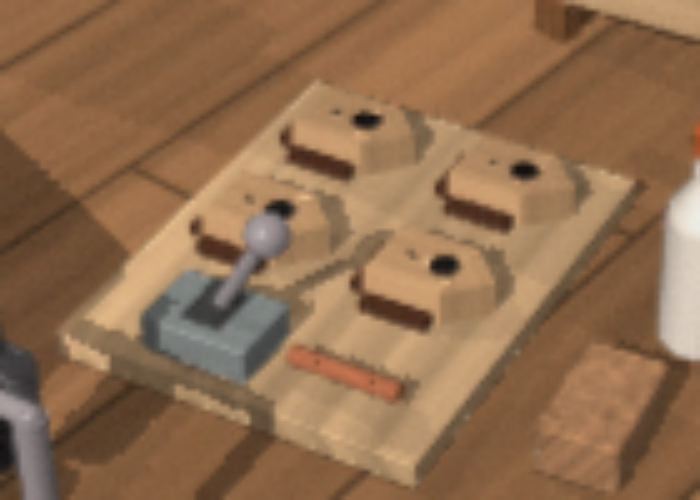

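```bash
sed 's/<120/<190/; s/<350/<150/' chk.py > c2.py; python3 c2.py
```

```text
top [[np.float64(179.2), np.float64(62.4), 238], [np.float64(181.9), np.float64(117.3), 507], [np.float64(70.5), np.float64(-51.5), 826], [np.float64(70.6), np.float64(52.9), 932], [np.float64(21.5), np.float64(-47.2), 1621], [np.float64(22.5), np.float64(53.8), 1555], [np.float64(-19.9), np.float64(-138.9), 251], [np.float64(-8.2), np.float64(116.4), 597], [np.float64(-41.6), np.float64(-51.4), 834], [np.float64(-41.3), np.float64(52.5), 985], [np.float64(-88.5), np.float64(-48.5), 801], [np.float64(-88.5), np.float64(53.4), 1105]]
scene [[np.float64(73.9), np.float64(-53.0), 1776], [np.float64(73.9), np.float64(50.9), 1736], [np.float64(36.3), np.float64(-91.0), 294], [np.float64(36.8), np.float64(11.3), 404], [np.float64(-20.2), np.float64(-103.3), 348], [np.float64(-49.3), np.float64(-102.0), 2683], [np.float64(-37.8), np.float64(-51.3), 1541], [np.float64(-38.0), np.float64(51.5), 1818], [np.float64(-73.2), np.float64(-91.0), 200], [np.float64(-73.5), np.float64(11.1), 292]]
```

The top view's holes sit at (70.5,-51.5), (70.6,52.9), (-41.6,-51.4), (-41.3,52.5), an exact 112 × 104 grid. Handing in.

```bash
python3 -c "
from bench import manip
print(manip.close_job())"
```

```text
the job is handed in; nothing more can be done
None
```

The job is finished and handed in at about 62 s of robot time. The hand-in gave no verdict.

- **Ear defenders:** I hung them over the rail first. The last view has the crown centred on the bar, within about 1 cm of its middle.
- **House fronts:** All four from the lane went into nests 4, 3, 2 and 1, in that order. Each was set down about 15 mm clear, pressed down with at least 11 N, then slid against the fence and end stop. I saw no knock and no slackened grip.
- **Last check of the fronts:** In the top view the fronts' holes form a 112 × 104 mm grid to within about 1 mm. In the scene view the nest 2 hole looked 1–2 mm off after the valve move. The lever ball partly hides it there, and the top view did not show that shift.
- **Valve lever:** I threw it over until it met a firm stop, twice; the second push reached 22 N and moved it no further. The camera measurement of the ball's travel gave only about 0.87–0.92 rad, close to the 0.85 limit. I counted it as fully over because of the stop, so this is the least certain result.
- **Bystanders:** The tape measure was not in the scene. The other bystanders looked undisturbed.

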